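# Push the used tea lights out of the candle bar

### The arm

A 6-joint arm with a two-finger parallel gripper is mounted at the origin on a cart in front of the work surface, level with it; the furniture and walls round the work are solid. World frame = base frame: x ahead of the robot, y to its left, z up, the work surface at z = 0. Lengths are in m, angles in rad, forces in N, time in s.
With the tool pointing down it reaches from about 0.4 to 0.825 m from the base axis. Payload 7 kg.
Tool frame: the origin (TCP) lies at the very end of the fingers, on their centre line; the grasp point (between the pads) lies 19 mm behind it (ctrl.pinch_z is the distance from the TCP to the grasp point, in m); z points along the fingers, y is the direction in which the jaws open and shut (so a half turn about z gives the same grasp; the last joint's range is limited). The gripper opens to 88 mm and grips with 3 to 60 N. Pads are 19 mm wide; open, the fingers measure 130 mm over their backs; the gripper's body (78 mm by 193 mm) begins 47 mm behind the grasp point.
Start: joints at [-0.942, 0.359, 0.012, 0, -1.224, -0.288], TCP at [0.226, -0.636, 0.227] pointing down, gripper open.
Joint ranges: [-3.07, 3.07], [-1.43, 2.12], [-1.02, 1.25], [-3.03, 1.67], [-3.05, -0], [-3.03, 3.03]. Speed limits (rad/s): [2.39, 2.39, 3.01, 3.14, 3.14, 3.14].

### API

Orientations are given as a unit quaternion [w, x, y, z].
In Python, from cell import ctrl, imaging gives the robot as it stands. The module is installed in compiled form; this text tells all that it offers.
- The arm moves only by the tool arm_command, never from a script. Its argument "rows" is a list of rows, each an object of numbers: "tx", "ty", "tz": the shift along the tool's x, y, z in m; "yaw": the turn about the tool's z in rad; "grip": the closure, from -1 (fully open) to 1 (shut). In form: [{"tx": .., "ty": .., "tz": .., "yaw": .., "grip": ..}, ...]. A call has 1 to 10 rows; each row shifts and turns the commanded pose from where the row before left it, along the tool's axes as they then stand; what a row does not reach is not made up. A row lasts 1/12 s, in which the tool goes at most 41.7 mm and 7.16 degrees, less where a joint would pass 70% of its speed; a pose out of reach is approached as far as the arm can. A call with a gripper value outside its range is refused whole. The fingers move at their own pace and stop on an object; "newtons" is the grip in N (left out, the last holds). Time passes only in rows, so rows that do not move let the fingers close. It gives the time, the measured TCP pose, the force and the opening at its end, in the units of the state.
- ctrl.get_obs(): the state, without advancing time (a new reading comes with each control period).
- imaging.capture(name): name is "scene" or "top"; returns (picture, depth): 384x512x3 uint8, red, green, blue; 384x512 float32, m along the optical axis (not along the pixel's ray), 0 where there is no reading.
- imaging.camera_model(name): a dict with "K" (3x3 intrinsics, pixels), "R" (3x3) and "t" (3): a world point X has camera coordinates R X + t. Camera axes: x right, y down, z forward; pixel columns grow to the right and rows downward; lengths in m; the calibration is good to about 2 mm. A picture is of the moment at which its call begins. camera_model takes no time and is no camera call.
- ctrl.close_job(): hands the job in, once; it reports no verdict.
The state is a dict: "t": time; "joints": joint angles; "joint_velocities": joint speeds; "tau": joint torques, N m; "tcp_pos": TCP position; "tcp_rot": TCP orientation; "force": force on the tool from outside, world axes, zero at the start; "ft_torque": the same for the moment, N m; "width": finger opening in m.
Only numpy, scipy, OpenCV 4.12 (cv2) and the standard library are available. Lean on these libraries where they do the work, as an engineer would, in place of code of your own. Each camera call takes 0.05 s, during which the arm holds its last target. There are 200 camera calls.

### The job

Used tea lights are stuck in the dark wooden candle bar that stands upside down on the chopping board: leaving the bar standing there, push every one out downwards with the pale wooden pusher through the hole behind it. Then set the empty bar, feet down as it stood, on the bare worktop beside the board, put all the tea lights into the blue bowl and leave the pusher standing in the white mug. Keep mug and bowl upright and leave the other things alone.

Things in the scene. Friction and masses are not known exactly. Their poses are not given: they have to be found in the camera images.
- board: oiled wooden chopping board, 240 (its x) x 340 (its y) x 21 mm, lying fixed on the worktop; origin at the centre of its underside, so its top is 21 mm above the origin. The worktop beside it, to the left (+y) of it, is bare for about 100 mm
- bar_mid (a point): dark wooden candle bar, 62 (its x) x 252 (y) x 54 mm (z), 0.4 kg, loose, standing upside down like a low bridge on two end feet (18 mm of its length at each end, full width, 24 mm high). The point is its centre, 27 mm above the bottom of its feet. Four pockets lie on its centre line at its y = -81, -27, 27, 81 mm; solid wood between them, so it can be gripped across its 62 mm at the middle
- bar_hole1 (a point): centre of the push-out hole at bar y = -27 mm, on the bar's top face (27 mm above its centre); all four are alike: 32 mm round hole through a 6 mm web, below it a 39.5 mm pocket, 24 mm deep, open at the bar's underside (24 mm above the board). Two sprung balls hold the tea light against the web: a push of 2 to 6 N frees it; once its upper face is under 5 mm above the underside it drops on the board
- pusher_mid (a point): pale wooden pusher, 160 mm long, loose, 0.09 kg, standing on its flat foot on the board, on the robot's side of the bar. Foot 28 mm in diameter for the lowest 28 mm, tapering to a 21 mm shaft from 42 to 143 mm above the foot, then a 30 mm knob to the top. The point is its centre, 80 mm above the foot; z runs along it from foot to knob
- mug_mid (a point): empty white mug, straight-walled, 101 mm high, 80 mm outside and about 65 mm inside, its floor 7 mm above its underside, 0.29 kg, loose; a handle sticks out to its -y, 40 mm beyond the wall. The point is on the axis of the round body, 50.5 mm above its underside
- bowl_mid (a point): round blue bowl, outside 140 mm across the rim, 50 mm high, walls 4 mm, loose; the point is on its axis, 25 mm above its underside
- salt_mid (a point): glass salt shaker with a grey top, 44 mm across, 90 mm tall, loose, at the back; its centre. To be left alone
- honey_mid (a point): honey jar with a red lid, 60 mm across, 86 mm tall, loose, at the back; its centre. To be left alone
- light_a_mid (a point): tea light, a round metal-cased candle 38 mm across and 15 mm high, 16 g, at first stuck upside down (its flat metal bottom facing up, against the web) in the pocket of the bar at bar-frame y = -81 mm; it may be absent (that pocket is then empty). The point is its centre, half-way up; its z axis points down at first
- light_b_mid (a point): tea light, a round metal-cased candle 38 mm across and 15 mm high, 16 g, at first stuck upside down (its flat metal bottom facing up, against the web) in the pocket of the bar at bar-frame y = -27 mm; it may be absent (that pocket is then empty). The point is its centre, half-way up; its z axis points down at first
- light_c_mid (a point): tea light, a round metal-cased candle 38 mm across and 15 mm high, 16 g, at first stuck upside down (its flat metal bottom facing up, against the web) in the pocket of the bar at bar-frame y = +27 mm; it may be absent (that pocket is then empty). The point is its centre, half-way up; its z axis points down at first
- light_d_mid (a point): tea light, a round metal-cased candle 38 mm across and 15 mm high, 16 g, at first stuck upside down (its flat metal bottom facing up, against the web) in the pocket of the bar at bar-frame y = +81 mm; it may be absent (that pocket is then empty). The point is its centre, half-way up; its z axis points down at first
Things that resemble listed ones, but are neither listed nor needed, are in the scene too. Of the things shaped like the part that bears pusher_mid, the wooden one is meant. There is more than one size of the part that bears mug_mid; the job needs the larger.

How it is judged:
By the outcome, as a careful person would: the job done as asked, in the order asked, and still so for the second after the job is handed in, with the robot touching nothing.
Of light_a, light_b, light_c, light_d only 2 to 4 are there at a start; the rules pass over those that are not, and their reading is None.
At some moment in a run one of bowl may be knocked a few centimetres aside while the robot is not near it.
It also fails if it takes over 210 s, if anything falls off the work surface, if the arm or the gripper's body presses on something with over 40 N, if the wrist force passes 120 N, or if a joint passes its speed limit or range.

## Working session

There is one attempt and no reset: what is moved stays moved. The work goes in short steps, Python scripts to look and compute and a tool call to move; the robot and the scene stay as the last step left them, time stands still between calls to the robot, and variables do not carry over. Pictures are saved under pics/ and viewed, about 12 in all and at most 16, crops included, and the job is handed in when it is done.

Besides the shell and the picture viewer there is one more tool, called as a command line: name --argument value ..., lists and objects as JSON in quotes. arm_command: Moves the arm, as the interface text tells. Its arguments: {"type":"object","properties":{"rows":{"type":"array","items":{"type":"object","properties":{"tx":{"type":"number"},"ty":{"type":"number"},"tz":{"type":"number"},"yaw":{"type":"number"},"grip":{"type":"number"}}}},"newtons":{"type":"number"}},"required":["rows"]}

```bash
mkdir -p pics
cat > h.py <<'E'
import numpy as np, cv2
from cell import ctrl, imaging
def cap(n,save=None):
    p,d=imaging.capture(n)
    if save: cv2.imwrite(f'pics/{save}.png',cv2.cvtColor(p,cv2.COLOR_RGB2BGR))
    return p,d
def pts(n,d):
    m=imaging.camera_model(n);K,R,t=map(np.array,(m['K'],m['R'],m['t']))
    v,u=np.mgrid[:d.shape[0],:d.shape[1]]
    c=np.stack([(u-K[0,2])/K[0,0]*d,(v-K[1,2])/K[1,1]*d,d],-1)
    return (c-t)@R
def ray(n,u,v,z):
    m=imaging.camera_model(n);K,R,t=map(np.array,(m['K'],m['R'],m['t']))
    r=R.T@np.linalg.solve(K,[u,v,1]);o=-R.T@t
    return o+r*(z-o[2])/r[2]
E
python3 - <<'E'
from h import *
a,d=cap('top','top1');b,e=cap('scene','scene1')
for n in('top','scene'):
    m=imaging.camera_model(n);print(n,np.round(m['K'],1).tolist(),np.round(-np.array(m['R']).T@m['t'],3),np.round(m['R'],2).tolist())
np.save('top1.npy',pts('top',d));np.save('scene1.npy',pts('scene',e))
o=ctrl.get_obs();print(o)
cv2.imwrite('pics/both.png',cv2.resize(cv2.imread('pics/top1.png'),(800,600)))
E
```

```text
top [[417.7, 0.0, 259.2], [0.0, 417.7, 193.2], [0.0, 0.0, 1.0]] [ 0.469 -0.028  1.328] [[0.03, -1.0, 0.01], [-1.0, -0.03, -0.07], [0.07, -0.01, -1.0]]
scene [[382.3, 0.0, 255.4], [0.0, 382.3, 194.5], [0.0, 0.0, 1.0]] [-0.131  0.512  0.798] [[-0.64, -0.77, 0.0], [-0.48, 0.39, -0.79], [0.6, -0.5, -0.62]]
{'t': 0.1, 'joints': array([-9.41901279e-01,  3.59333772e-01,  1.11382050e-02, -2.92484596e-04,
       -1.22407634e+00, -2.88108827e-01]), 'joint_velocities': array([ 0.0010776 , -0.00105411,  0.00153548,  0.00153148, -0.00160637,
        0.00126207]), 'tau': array([-7.21953729e-04, -5.84164131e+01,  2.93750381e+01,  7.01531768e+00,
        1.01910697e-02, -5.89268257e-05]), 'tcp_pos': array([ 0.22543453, -0.63578232,  0.22570194]), 'tcp_rot': array([-2.03248716e-04, -1.69520656e-01,  9.85526349e-01,  7.22448589e-04]), 'force': array([-0.32020635, -0.37039907, -0.73140431]), 'ft_torque': array([-0.0075665 , -0.0138408 ,  0.01498121]), 'width': 0.08776038808034611}
```

View pics/both.png

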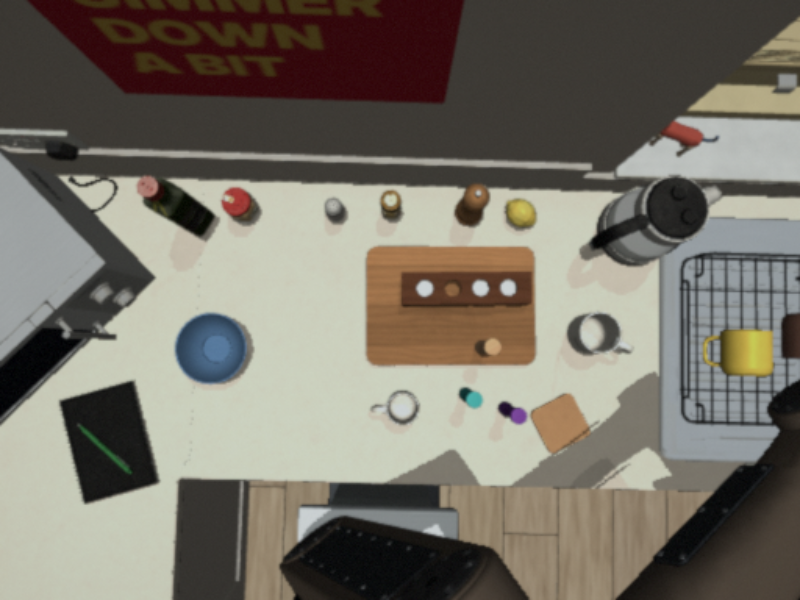

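View pics/scene1.png

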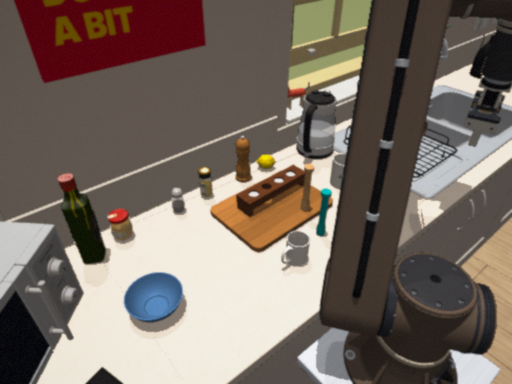

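The top view (800x600 scale) shows the bar at (402–531, 288) with holes at x = 425, 452, 481 and 508. The one at 452 looks empty, so there should be 3 lights. The pusher is at (491,347), the larger mug at (595,333) with its handle to the right, a small mug at (403,407) and the bowl at (210,348). Next I'll measure their positions.

```bash
cat > m.py <<'E'
from h import *
p=cv2.cvtColor(cv2.imread('pics/top1.png'),cv2.COLOR_BGR2RGB);P=np.load('top1.npy');s=.64
def box(u0,u1,v0,v1,z0,z1,nm):
    a=P[int(v0*s):int(v1*s),int(u0*s):int(u1*s)].reshape(-1,3);a=a[(a[:,2]>z0)&(a[:,2]<z1)]
    r=cv2.minAreaRect((a[:,:2]*1000).astype(np.float32));e,_=cv2.minEnclosingCircle((a[:,:2]*1000).astype(np.float32))
    print(nm,len(a),'rect',np.round(r[0],1),np.round(r[1],1),round(r[2],2),'circ',np.round(e,1),round(_,1),'med',np.round(np.median(a,0),4),'zmax',a[:,2].max().round(3))
box(395,540,262,315,.065,.085,'bar')
box(470,510,325,370,.165,.195,'pusher')
box(560,625,305,360,.09,.11,'mugrim')
box(375,425,385,430,.05,.12,'smallmug')
box(165,260,300,390,.04,.06,'bowl')
box(360,540,240,370,.015,.026,'board')
box(450,490,380,415,.05,.2,'teal')
box(495,535,395,430,.05,.2,'purple')
box(240,330,250,450,-.02,.02,'worktop')
for u in(425,452,481,508):
    q=P[int(288*s)-2:int(288*s)+3,int(u*s)-2:int(u*s)+3].reshape(-1,3);print(u,np.round(np.median(q,0),4),p[int(288*s),int(u*s)])
# depth-based holes: bright blobs
g=p.min(2)[165:205,250:345];m=(g>130).astype(np.uint8)
n,l,st,c=cv2.connectedComponentsWithStats(m)
for i in range(1,n):
    if st[i,4]>20:print(st[i,4],c[i]+[250,165],ray('top',*(c[i]+[250,165]),.069))
E
python3 m.py
```

```text
bar 1644 rect [ 590.6 -162.8] [ 61.5 251.9] 1.57 circ [ 589.  -162.8] 129.1 med [ 0.5905 -0.1672  0.0756] zmax 0.084
pusher 94 rect [ 477.  -197.7] [27.6 27.7] 47.73 circ [ 477.4 -198.1] 14.5 med [ 0.4769 -0.1979  0.1819] zmax 0.188
mugrim 171 rect [ 510.3 -414.5] [79.5 80.4] 16.01 circ [ 505.2 -419.3] 47.3 med [ 0.5043 -0.4219  0.0996] zmax 0.107
smallmug 130 rect [359.4 -38.3] [76.8 61.7] 61.49 circ [355.2 -34.1] 42.0 med [ 0.3532 -0.0365  0.0759] zmax 0.086
bowl 360 rect [460.6 331.3] [137.1 136.6] 46.07 circ [460.3 331.6] 69.8 med [0.4599 0.3502 0.048 ] zmax 0.057
board 5939 rect [ 559.7 -137.8] [237.  338.1] 1.52 circ [ 559.5 -137.3] 198.9 med [ 0.5354 -0.1235  0.0213] zmax 0.026
teal 106 rect [ 383.3 -169.9] [27.1 25.3] 89.89 circ [ 383.3 -170.6] 14.4 med [ 0.3844 -0.1692  0.1603] zmax 0.168
purple 131 rect [ 356.1 -250.6] [28.1 27.5] 47.37 circ [ 355.8 -249.9] 14.8 med [ 0.358  -0.2471  0.1601] zmax 0.166
worktop 7296 rect [463.9 198.5] [402.9 182.9] 2.08 circ [463.9 198.6] 220.5 med [0.462  0.1963 0.0006] zmax 0.02
425 [ 0.5887 -0.0824  0.0689] [203 209 211]
452 [ 0.5948 -0.1379  0.0218] [139 101  67]
481 [ 0.5919 -0.1885  0.0687] [204 210 211]
508 [ 0.5934 -0.2436  0.0683] [204 210 211]
116 [343.03448276 183.87931034] [ 0.59518971 -0.2980086   0.069     ]
85 [271.38823529 184.22352941] [ 0.58803663 -0.08052952  0.069     ]
83 [307.08433735 183.91566265] [ 0.59201084 -0.18873304  0.069     ]
82 [324.7804878  183.59756098] [ 0.59448902 -0.24247352  0.069     ]
```

arm_command --rows '[{"yaw": 0.1136, "grip": -1}, {"yaw": 0.1136}, {"yaw": 0.1136}, {"tx": -0.0157, "ty": 0.0274}, {"tx": -0.0157, "ty": 0.0274}, {"tx": -0.0157, "ty": 0.0274}, {"tx": -0.0157, "ty": 0.0274}, {"tx": -0.0157, "ty": 0.0274}, {"tx": -0.0157, "ty": 0.0274}, {"tx": -0.0157, "ty": 0.0274}]'

```text
invalid input at $.rows[0]: expected keys tx, ty, tz, yaw, grip
```

arm_command --rows '[{"tx": -0.0157, "ty": 0.0274}, {"tx": -0.0157, "ty": 0.0274}, {"tx": -0.0157, "ty": 0.0274}, {"tx": -0.0157, "ty": 0.0274}, {"tx": -0.0157, "ty": 0.0274}, {"tx": -0.0157, "ty": 0.0274}, {"tx": -0.0157, "ty": 0.0274}, {"tx": -0.0157, "ty": 0.0274}, {"tx": -0.0157, "ty": 0.0274}, {}]'

```text
invalid input at $.rows[0]: expected keys tx, ty, tz, yaw, grip
```

arm_command --rows '[{"tx": 0, "ty": 0, "tz": 0, "yaw": 0.1136, "grip": -1}, {"tx": 0, "ty": 0, "tz": 0, "yaw": 0.1136, "grip": -1}, {"tx": 0, "ty": 0, "tz": 0, "yaw": 0.1136, "grip": -1}, {"tx": -0.0157, "ty": 0.0274, "tz": 0, "yaw": 0, "grip": -1}, {"tx": -0.0157, "ty": 0.0274, "tz": 0, "yaw": 0, "grip": -1}, {"tx": -0.0157, "ty": 0.0274, "tz": 0, "yaw": 0, "grip": -1}, {"tx": -0.0157, "ty": 0.0274, "tz": 0, "yaw": 0, "grip": -1}, {"tx": -0.0157, "ty": 0.0274, "tz": 0, "yaw": 0, "grip": -1}, {"tx": -0.0157, "ty": 0.0274, "tz": 0, "yaw": 0, "grip": -1}, {"tx": -0.0157, "ty": 0.0274, "tz": 0, "yaw": 0, "grip": -1}]'

```text
t: 0.93
tcp_pos: [0.3358, -0.4428, 0.2262]
tcp_rot: [-0.0, 0.0, 1.0, 0.0]
force: [0.3, -0.3, 0.4]
width: 0.0873
```

arm_command --rows '[{"tx": -0.0157, "ty": 0.0274, "tz": 0, "yaw": 0, "grip": -1}, {"tx": -0.0157, "ty": 0.0274, "tz": 0, "yaw": 0, "grip": -1}, {"tx": -0.0157, "ty": 0.0274, "tz": 0, "yaw": 0, "grip": -1}, {"tx": -0.0157, "ty": 0.0274, "tz": 0, "yaw": 0, "grip": -1}, {"tx": -0.0157, "ty": 0.0274, "tz": 0, "yaw": 0, "grip": -1}, {"tx": -0.0157, "ty": 0.0274, "tz": 0, "yaw": 0, "grip": -1}, {"tx": -0.0157, "ty": 0.0274, "tz": 0, "yaw": 0, "grip": -1}, {"tx": -0.0157, "ty": 0.0274, "tz": 0, "yaw": 0, "grip": -1}, {"tx": -0.0157, "ty": 0.0274, "tz": 0, "yaw": 0, "grip": -1}, {"tx": 0, "ty": 0, "tz": 0, "yaw": 0, "grip": -1}]'

```text
t: 1.77
tcp_pos: [0.4789, -0.1943, 0.2264]
tcp_rot: [0.0, -0.002, 1.0, 0.0]
force: [-0.9, 0.5, 0.5]
width: 0.0877
```

arm_command --rows '[{"tx": 0.002, "ty": -0.0037, "tz": 0, "yaw": 0, "grip": -1}, {"tx": 0, "ty": 0, "tz": 0.02, "yaw": 0, "grip": -1}, {"tx": 0, "ty": 0, "tz": 0.02, "yaw": 0, "grip": -1}, {"tx": 0, "ty": 0, "tz": 0.02, "yaw": 0, "grip": -1}, {"tx": 0, "ty": 0, "tz": 0.02, "yaw": 0, "grip": -1}, {"tx": 0, "ty": 0, "tz": 0.019, "yaw": 0, "grip": -1}, {"tx": 0, "ty": 0, "tz": 0, "yaw": 0, "grip": -0.2}, {"tx": 0, "ty": 0, "tz": 0, "yaw": 0, "grip": 0.2}, {"tx": 0, "ty": 0, "tz": 0, "yaw": 0, "grip": 0.4}, {"tx": 0, "ty": 0, "tz": 0, "yaw": 0, "grip": 0.6}]' --newtons 40

```text
t: 2.6
tcp_pos: [0.4755, -0.2019, 0.1289]
tcp_rot: [0.001, 0.0, 1.0, -0.0]
force: [-0.1, -0.2, 0.4]
width: 0.0663
```

arm_command --rows '[{"tx": 0, "ty": 0, "tz": 0, "yaw": 0, "grip": 0.8}, {"tx": 0, "ty": 0, "tz": 0, "yaw": 0, "grip": 1}, {"tx": 0, "ty": 0, "tz": 0, "yaw": 0, "grip": 1}, {"tx": 0, "ty": 0, "tz": 0, "yaw": 0, "grip": 1}, {"tx": 0, "ty": 0, "tz": 0, "yaw": 0, "grip": 1}, {"tx": 0, "ty": 0, "tz": 0, "yaw": 0, "grip": 1}]'

```text
t: 3.1
tcp_pos: [0.4749, -0.2014, 0.1277]
tcp_rot: [0.0, -0.0, 1.0, -0.0]
force: [-0.2, -0.3, 1.5]
width: 0.0278
```

arm_command --rows '[{"tx": -0.001, "ty": 0.002, "tz": 0, "yaw": 0, "grip": 1}, {"tx": -0.001, "ty": 0.0015, "tz": 0, "yaw": 0, "grip": 1}, {"tx": 0, "ty": 0, "tz": 0, "yaw": 0, "grip": 1}, {"tx": 0, "ty": 0, "tz": 0, "yaw": 0, "grip": 1}, {"tx": 0, "ty": 0, "tz": 0, "yaw": 0, "grip": 1}, {"tx": 0, "ty": 0, "tz": 0, "yaw": 0, "grip": 1}]'

```text
t: 3.6
tcp_pos: [0.4768, -0.198, 0.1276]
tcp_rot: [0.0, -0.0, 1.0, -0.0]
force: [-0.3, -1.3, 1.4]
width: 0.0277
```

```bash
python3 -c "
from h import *
o=ctrl.get_obs();print(o['tcp_pos'],o['tcp_rot'],o['width'],o['force'])
cap('scene','s2')
i=cv2.imread('pics/s2.png')[120:300,180:380];cv2.imwrite('pics/s2c.png',cv2.resize(i,None,fx=3,fy=3))"
```

```text
[ 0.47683566 -0.19798207  0.12762352] [ 4.48523891e-05 -5.62082960e-05  9.99999997e-01 -3.02989125e-05] 0.027707839317374788 [-0.30715851 -1.25167464  1.41809977]
```

View pics/s2c.png

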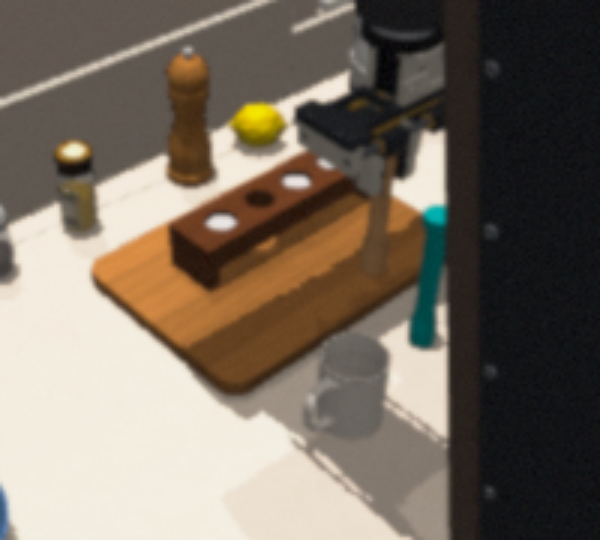

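The crop shows the pusher upright between the fingers, at about (378,230). The opening is 27.7 mm instead of the shaft's 21, so the pads must be riding on the underside of the knob. I'll re-grip on the knob itself.

arm_command --rows '[{"tx": 0, "ty": 0, "tz": 0, "yaw": 0, "grip": -0.2}, {"tx": 0, "ty": 0, "tz": 0, "yaw": 0, "grip": -0.2}, {"tx": 0, "ty": 0, "tz": 0, "yaw": 0, "grip": -0.2}, {"tx": 0, "ty": 0, "tz": -0.009, "yaw": 0, "grip": -0.2}, {"tx": 0, "ty": 0, "tz": -0.009, "yaw": 0, "grip": -0.2}, {"tx": 0, "ty": 0, "tz": -0.007, "yaw": 0, "grip": -0.2}, {"tx": 0, "ty": 0, "tz": 0, "yaw": 0, "grip": 1}, {"tx": 0, "ty": 0, "tz": 0, "yaw": 0, "grip": 1}, {"tx": 0, "ty": 0, "tz": 0, "yaw": 0, "grip": 1}, {"tx": 0, "ty": 0, "tz": 0, "yaw": 0, "grip": 1}]'

```text
t: 4.48
tcp_pos: [0.4766, -0.1979, 0.1524]
tcp_rot: [-0.0, 0.0, 1.0, 0.0]
force: [0.2, -0.0, 0.6]
width: 0.0315
```

arm_command --rows '[{"tx": 0, "ty": 0, "tz": 0, "yaw": 0, "grip": 1}, {"tx": 0, "ty": 0, "tz": 0, "yaw": 0, "grip": 1}, {"tx": 0, "ty": 0, "tz": 0, "yaw": 0, "grip": 1}, {"tx": 0, "ty": 0, "tz": 0, "yaw": 0, "grip": 1}, {"tx": 0, "ty": 0, "tz": 0, "yaw": 0, "grip": 1}, {"tx": 0, "ty": 0, "tz": 0, "yaw": 0, "grip": 1}]'

```text
t: 4.98
tcp_pos: [0.4766, -0.198, 0.1524]
tcp_rot: [-0.0, 0.0, 1.0, -0.0]
force: [-0.4, 0.6, -1.1]
width: 0.0286
```

arm_command --rows '[{"tx": 0, "ty": 0, "tz": -0.01, "yaw": 0, "grip": 1}, {"tx": 0, "ty": 0, "tz": -0.02, "yaw": 0, "grip": 1}, {"tx": 0, "ty": 0, "tz": -0.02, "yaw": 0, "grip": 1}, {"tx": 0, "ty": 0, "tz": -0.02, "yaw": 0, "grip": 1}, {"tx": -0.023, "ty": 0.0017, "tz": 0, "yaw": 0, "grip": 1}, {"tx": -0.023, "ty": 0.0017, "tz": 0, "yaw": 0, "grip": 1}, {"tx": -0.023, "ty": 0.0017, "tz": 0, "yaw": 0, "grip": 1}, {"tx": -0.023, "ty": 0.0017, "tz": 0, "yaw": 0, "grip": 1}, {"tx": -0.023, "ty": 0.0017, "tz": 0, "yaw": 0, "grip": 1}, {"tx": 0, "ty": 0, "tz": 0, "yaw": 0, "grip": 1}]'

```text
t: 5.82
tcp_pos: [0.5951, -0.1893, 0.2224]
tcp_rot: [0.0, -0.0, 1.0, -0.0]
force: [0.5, -0.8, -0.3]
width: 0.0283
```

arm_command --rows '[{"tx": 0, "ty": 0, "tz": 0, "yaw": 0, "grip": 1}, {"tx": 0, "ty": 0, "tz": 0, "yaw": 0, "grip": 1}, {"tx": 0, "ty": 0, "tz": 0, "yaw": 0, "grip": 1}]'

```text
t: 6.07
tcp_pos: [0.5911, -0.1896, 0.223]
tcp_rot: [0.0, 0.0, 1.0, 0.0]
force: [-0.8, -1.1, 0.2]
width: 0.0282
```

```bash
python3 -c "
from h import *
o=ctrl.get_obs();print(o['tcp_pos'],o['tcp_rot'],o['width'],o['force'])
p,d=cap('scene','s3');np.save('s3.npy',pts('scene',d));_,d=cap('top','t3');np.save('t3.npy',pts('top',d))
i=cv2.imread('pics/s3.png')[130:220,230:330];j=cv2.imread('pics/t3.png')[150:240,240:350]
i=cv2.resize(i,(500,450));j=cv2.resize(j,None,fx=2.7,fy=2.7);k=np.zeros((450,800,3),np.uint8);k[:,:500]=i;k[:243,503:800]=j[:243];cv2.imwrite('pics/s3c.png',k)"
```

```text
[ 0.59111822 -0.18957498  0.22295356] [1.55045986e-06 8.25426448e-05 9.99999997e-01 1.14930770e-05] 0.02824457860461289 [-0.78247937 -1.10146374  0.15777797]
```

View pics/s3c.png

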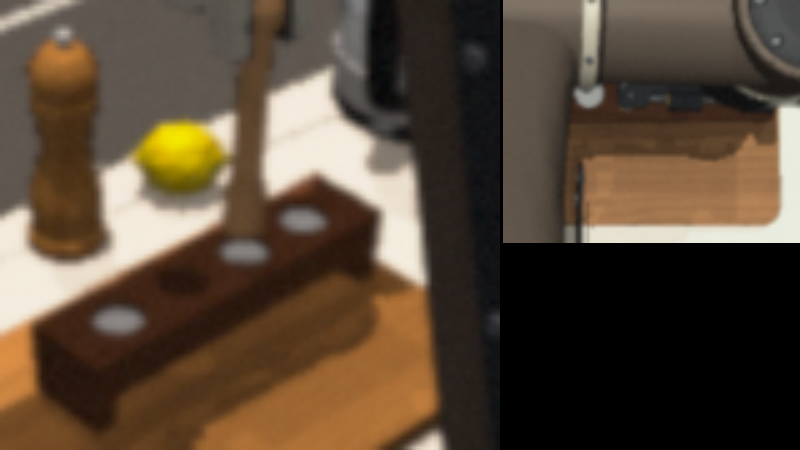

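The pusher hangs over the third hole, at about (245,230) in the crop. From this angle I can't judge its tilt, so I'll fit its axis from the depth data.

```bash
cat > ax.py <<'E'
import sys
from h import *
# axis of pusher near given tcp from fresh-or-saved scene cloud: for z slices, horizontal width centre (across view ray)
def axis(S,x,y,z0,z1):
    v=np.array([x+.131,y-.512]);v/=np.linalg.norm(v);w=np.array([-v[1],v[0]])
    r=S.reshape(-1,3);h=np.hypot(r[:,0]-x,r[:,1]-y);r=r[(h<.03)&(r[:,2]>z0)&(r[:,2]<z1)]
    for a in np.arange(z0,z1,.01):
        q=r[(r[:,2]>=a)&(r[:,2]<a+.01)]
        if len(q)<3: continue
        s=(q[:,:2]-[x,y])@w; f=(q[:,:2]-[x,y])@v
        print(round(a,3),len(q),'side %.1f..%.1f mid %.1f front %.1f'%(s.min()*1e3,s.max()*1e3,(s.min()+s.max())*500,np.percentile(f,15)*1e3))
if __name__=='__main__':
    axis(np.load(sys.argv[1]),*map(float,sys.argv[2:]))
E
python3 ax.py s3.npy .5911 -.1896 .078 .24
```

```text
0.088 12 side -7.7..18.1 mid 5.2 front -15.1
0.098 20 side -7.5..14.8 mid 3.7 front -14.4
0.108 22 side -9.9..15.3 mid 2.7 front -15.8
0.118 27 side -9.6..15.8 mid 3.1 front -14.4
0.128 24 side -6.2..13.0 mid 3.4 front -12.4
0.138 17 side -5.7..13.4 mid 3.9 front -12.1
0.148 17 side -5.2..10.4 mid 2.6 front -11.1
0.158 19 side -7.7..10.8 mid 1.6 front -9.8
0.168 21 side -7.1..11.2 mid 2.0 front -11.5
0.178 18 side -7.0..11.6 mid 2.3 front -10.2
0.188 19 side -6.5..12.2 mid 2.8 front -11.4
0.198 21 side -6.1..12.3 mid 3.1 front -10.1
0.208 19 side -8.6..9.6 mid 0.5 front -9.8
0.218 27 side -25.5..24.5 mid -0.5 front -19.6
0.228 37 side -25.3..24.8 mid -0.2 front -24.0
0.238 13 side -24.8..21.8 mid -1.5 front -20.7
```

```bash
python3 -c "
from h import *
for f in('scene1','s3'):
  p=cv2.imread(f'pics/{f}.png').astype(int)
  m=((p.min(2)>95)&(p.max(2)-p.min(2)<25)).astype(np.uint8);m[:160]=0;m[215:]=0;m[:,:235]=0;m[:,312:]=0
  n,l,st,c=cv2.connectedComponentsWithStats(m)
  for i in range(1,n):
    if 8<st[i,4]<400: print(f,st[i],c[i].round(1),ray('scene',*c[i],.070).round(4))
P=np.load('s3.npy');a=P[150:230,230:315].reshape(-1,3);a=a[(a[:,2]>.070)&(a[:,2]<.080)&(a[:,0]>.54)&(a[:,0]<.63)]
print(cv2.minAreaRect((a[:,:2]*1000).astype(np.float32)),len(a))
"
```

```text
scene1 [275 160  28  11 164] [288.1 163.5] [ 0.6427 -0.2778  0.07  ]
scene1 [304 160   8   3  18] [307.3 160.8] [ 0.6126 -0.3408  0.07  ]
scene1 [252 164   5   7  26] [253.7 166.8] [ 0.7022 -0.1736  0.07  ]
scene1 [259 168  15   3  21] [266.5 169.3] [ 0.6632 -0.1972  0.07  ]
scene1 [253 171  17  12  96] [258.7 176.1] [ 0.6499 -0.1515  0.07  ]
scene1 [286 171   9   5  32] [290.1 173.2] [ 0.5963 -0.2429  0.07  ]
scene1 [274 178   9   4  32] [278.2 179.5] [ 0.5948 -0.1882  0.07  ]
scene1 [235 181   8  12  55] [237.4 186.8] [ 0.6483 -0.062   0.07  ]
scene1 [249 191  10   5  39] [253.2 193.1] [ 0.5911 -0.08    0.07  ]
s3 [284 160  22  10 110] [293.9 162.8] [ 0.6329 -0.2961  0.07  ]
s3 [305 160   7   4  25] [307.7 161.4] [ 0.6092 -0.3392  0.07  ]
s3 [252 164   5   7  28] [253.7 166.9] [ 0.7021 -0.1733  0.07  ]
s3 [258 168  16   3  23] [266.3 169.3] [ 0.6641 -0.1968  0.07  ]
s3 [252 172  18  11  97] [258.8 176. ] [ 0.6503 -0.1522  0.07  ]
s3 [287 172   8   4  24] [290.1 173.6] [ 0.5946 -0.2411  0.07  ]
s3 [307 173   5  11  46] [309.1 177.7] [ 0.538  -0.2726  0.07  ]
s3 [275 179   8   3  23] [278.3 180. ] [ 0.5925 -0.1865  0.07  ]
s3 [235 181   8  12  54] [237.4 186.7] [ 0.6486 -0.0623  0.07  ]
s3 [249 192   9   4  30] [253.2 193.6] [ 0.5894 -0.0786  0.07  ]
((590.1170654296875, -160.0695343017578), (67.45277404785156, 258.1918029785156), 2.293455123901367) 806
```

arm_command --rows '[{"tx": 0, "ty": 0, "tz": 0.006, "yaw": 0, "grip": 1}, {"tx": 0, "ty": 0, "tz": 0.005, "yaw": 0, "grip": 1}, {"tx": 0, "ty": 0, "tz": 0.003, "yaw": 0, "grip": 1}, {"tx": 0, "ty": 0, "tz": 0.003, "yaw": 0, "grip": 1}, {"tx": 0, "ty": 0, "tz": 0.002, "yaw": 0, "grip": 1}, {"tx": 0, "ty": 0, "tz": 0, "yaw": 0, "grip": 1}, {"tx": 0, "ty": 0, "tz": 0, "yaw": 0, "grip": 1}]'

```text
t: 6.75
tcp_pos: [0.5918, -0.1895, 0.2034]
tcp_rot: [-0.0, -0.0, 1.0, -0.0]
force: [-0.0, -0.3, -1.2]
width: 0.0282
```

arm_command --rows '[{"tx": 0, "ty": 0, "tz": 0.002, "yaw": 0, "grip": 1}, {"tx": 0, "ty": 0, "tz": 0.002, "yaw": 0, "grip": 1}, {"tx": 0, "ty": 0, "tz": 0.002, "yaw": 0, "grip": 1}, {"tx": 0, "ty": 0, "tz": 0.001, "yaw": 0, "grip": 1}, {"tx": 0, "ty": 0, "tz": 0.001, "yaw": 0, "grip": 1}]'

```text
t: 7.17
tcp_pos: [0.5919, -0.1894, 0.1956]
tcp_rot: [0.0, -0.0, 1.0, -0.0]
force: [-0.4, 0.2, 0.0]
width: 0.0285
```

arm_command --rows '[{"tx": 0, "ty": 0, "tz": 0.003, "yaw": 0, "grip": 1}, {"tx": 0, "ty": 0, "tz": 0.003, "yaw": 0, "grip": 1}, {"tx": 0, "ty": 0, "tz": 0.003, "yaw": 0, "grip": 1}, {"tx": 0, "ty": 0, "tz": 0.003, "yaw": 0, "grip": 1}, {"tx": 0, "ty": 0, "tz": 0.003, "yaw": 0, "grip": 1}, {"tx": 0, "ty": 0, "tz": 0.003, "yaw": 0, "grip": 1}, {"tx": 0, "ty": 0, "tz": 0, "yaw": 0, "grip": 1}, {"tx": 0, "ty": 0, "tz": 0, "yaw": 0, "grip": 1}]'

```text
t: 7.83
tcp_pos: [0.5916, -0.1894, 0.1772]
tcp_rot: [-0.0, 0.0, 1.0, 0.0]
force: [-0.5, -0.8, -1.3]
width: 0.0285
```

arm_command --rows '[{"tx": 0, "ty": 0, "tz": -0.01, "yaw": 0, "grip": 1}, {"tx": 0, "ty": 0, "tz": -0.012, "yaw": 0, "grip": 1}, {"tx": 0, "ty": 0, "tz": -0.012, "yaw": 0, "grip": 1}, {"tx": 0, "ty": 0, "tz": -0.012, "yaw": 0, "grip": 1}, {"tx": -0.0004, "ty": -0.0135, "tz": 0, "yaw": 0, "grip": 1}, {"tx": -0.0004, "ty": -0.0135, "tz": 0, "yaw": 0, "grip": 1}, {"tx": -0.0004, "ty": -0.0135, "tz": 0, "yaw": 0, "grip": 1}, {"tx": -0.0005, "ty": -0.0135, "tz": 0, "yaw": 0, "grip": 1}, {"tx": 0, "ty": 0, "tz": 0, "yaw": 0, "grip": 1}, {"tx": 0, "ty": 0, "tz": 0, "yaw": 0, "grip": 1}]'

```text
t: 8.67
tcp_pos: [0.5929, -0.245, 0.2225]
tcp_rot: [-0.001, 0.001, 1.0, 0.0]
force: [-0.4, 0.2, -0.8]
width: 0.0285
```

```bash
python3 -c "
from h import *
o=ctrl.get_obs();print(o['tcp_pos'],o['width'],o['force'])
p,d=cap('scene','s4');np.save('s4.npy',pts('scene',d))
i=cv2.imread('pics/s4.png')[130:220,230:330]
cv2.imwrite('pics/s4c.png',cv2.resize(i,(500,450)))
from ax import axis
axis(np.load('s4.npy'),.5933,-.2435,.08,.22)
"
```

```text
[ 0.5929163  -0.24500902  0.22250948] 0.02845906033281669 [-0.40935576  0.21893529 -0.84780862]
0.09 16 side -9.0..13.9 mid 2.4 front -15.6
0.1 22 side -11.4..14.5 mid 1.6 front -16.1
0.11 26 side -10.8..15.4 mid 2.3 front -15.4
0.12 26 side -10.5..12.8 mid 1.2 front -13.5
0.13 18 side -6.6..9.7 mid 1.6 front -11.4
0.14 16 side -8.6..10.4 mid 0.9 front -9.9
0.15 21 side -8.3..11.3 mid 1.5 front -11.7
0.16 18 side -7.9..11.4 mid 1.8 front -9.8
0.17 15 side -7.1..8.9 mid 0.9 front -8.7
0.18 21 side -9.4..9.7 mid 0.2 front -10.8
0.19 20 side -8.9..10.1 mid 0.6 front -10.9
0.2 20 side -8.1..10.7 mid 1.3 front -9.2
0.21 15 side -10.1..7.8 mid -1.1 front -8.3
```

View pics/s4c.png

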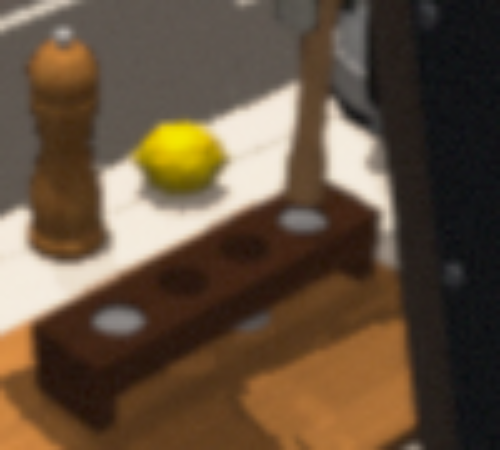

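The light dropped: the hole at (243,245) is dark and the light shows under the bar at (252,320). Now the hole at −81.

arm_command --rows '[{"tx": 0, "ty": 0, "tz": 0, "yaw": 0, "grip": 1}, {"tx": 0, "ty": 0, "tz": 0.006, "yaw": 0, "grip": 1}, {"tx": 0, "ty": 0, "tz": 0.005, "yaw": 0, "grip": 1}, {"tx": 0, "ty": 0, "tz": 0.003, "yaw": 0, "grip": 1}, {"tx": 0, "ty": 0, "tz": 0.003, "yaw": 0, "grip": 1}, {"tx": 0, "ty": 0, "tz": 0.002, "yaw": 0, "grip": 1}, {"tx": 0, "ty": 0, "tz": 0, "yaw": 0, "grip": 1}, {"tx": 0, "ty": 0, "tz": 0, "yaw": 0, "grip": 1}]'

```text
t: 9.38
tcp_pos: [0.5935, -0.2434, 0.2045]
tcp_rot: [-0.0, -0.0, 1.0, -0.0]
force: [-0.0, 0.2, -0.4]
width: 0.0283
```

arm_command --rows '[{"tx": 0, "ty": 0, "tz": 0.002, "yaw": 0, "grip": 1}, {"tx": 0, "ty": 0, "tz": 0.002, "yaw": 0, "grip": 1}, {"tx": 0, "ty": 0, "tz": 0.002, "yaw": 0, "grip": 1}, {"tx": 0, "ty": 0, "tz": 0.001, "yaw": 0, "grip": 1}, {"tx": 0, "ty": 0, "tz": 0.001, "yaw": 0, "grip": 1}]'

```text
t: 9.8
tcp_pos: [0.5936, -0.2435, 0.1966]
tcp_rot: [0.0, -0.0, 1.0, -0.0]
force: [0.2, 0.6, 1.3]
width: 0.0286
```

arm_command --rows '[{"tx": 0, "ty": 0, "tz": 0.003, "yaw": 0, "grip": 1}, {"tx": 0, "ty": 0, "tz": 0.003, "yaw": 0, "grip": 1}, {"tx": 0, "ty": 0, "tz": 0.003, "yaw": 0, "grip": 1}, {"tx": 0, "ty": 0, "tz": 0.003, "yaw": 0, "grip": 1}, {"tx": 0, "ty": 0, "tz": 0.003, "yaw": 0, "grip": 1}, {"tx": 0, "ty": 0, "tz": 0.004, "yaw": 0, "grip": 1}, {"tx": 0, "ty": 0, "tz": 0, "yaw": 0, "grip": 1}, {"tx": 0, "ty": 0, "tz": 0, "yaw": 0, "grip": 1}]'

```text
t: 10.47
tcp_pos: [0.5932, -0.2434, 0.177]
tcp_rot: [-0.0, 0.0, 1.0, 0.0]
force: [-0.1, -0.7, -0.6]
width: 0.0287
```

arm_command --rows '[{"tx": 0, "ty": 0, "tz": -0.01, "yaw": 0, "grip": 1}, {"tx": 0, "ty": 0, "tz": -0.012, "yaw": 0, "grip": 1}, {"tx": 0, "ty": 0, "tz": -0.012, "yaw": 0, "grip": 1}, {"tx": 0, "ty": 0, "tz": -0.0115, "yaw": 0, "grip": 1}, {"tx": 0.0008, "ty": 0.027, "tz": 0, "yaw": 0, "grip": 1}, {"tx": 0.0008, "ty": 0.027, "tz": 0, "yaw": 0, "grip": 1}, {"tx": 0.0008, "ty": 0.027, "tz": 0, "yaw": 0, "grip": 1}, {"tx": 0.0008, "ty": 0.027, "tz": 0, "yaw": 0, "grip": 1}, {"tx": 0.0009, "ty": 0.027, "tz": 0, "yaw": 0, "grip": 1}, {"tx": 0.0009, "ty": 0.027, "tz": 0, "yaw": 0, "grip": 1}]'

```text
t: 11.3
tcp_pos: [0.5887, -0.0802, 0.2249]
tcp_rot: [0.001, 0.0, 1.0, 0.0]
force: [0.9, 0.8, -1.7]
width: 0.0283
```

arm_command --rows '[{"tx": 0, "ty": 0, "tz": 0, "yaw": 0, "grip": 1}, {"tx": 0, "ty": 0, "tz": 0, "yaw": 0, "grip": 1}, {"tx": 0, "ty": 0, "tz": 0, "yaw": 0, "grip": 1}, {"tx": 0, "ty": 0, "tz": 0, "yaw": 0, "grip": 1}]'

```text
t: 11.63
tcp_pos: [0.5887, -0.082, 0.2237]
tcp_rot: [0.0, 0.0, 1.0, -0.0]
force: [-0.6, -0.0, -1.2]
width: 0.0285
```

```bash
python3 -c "
from h import *
o=ctrl.get_obs();print(o['tcp_pos'],o['width'],o['force'])
p,d=cap('scene','s5');np.save('s5.npy',pts('scene',d))
i=cv2.imread('pics/s5.png')[130:220,230:330]
cv2.imwrite('pics/s5c.png',cv2.resize(i,(500,450)))
from ax import axis
axis(np.load('s5.npy'),.5882,-.0815,.08,.22)
"
```

```text
[ 0.58865885 -0.0820449   0.22374349] 0.02851989402507981 [-0.57156578 -0.02049449 -1.15140977]
0.09 17 side -8.6..15.7 mid 3.6 front -14.0
0.1 24 side -8.5..15.7 mid 3.6 front -14.5
0.11 27 side -8.5..15.6 mid 3.5 front -14.1
0.12 27 side -8.5..15.6 mid 3.5 front -12.8
0.13 23 side -5.4..12.5 mid 3.5 front -10.5
0.14 16 side -5.4..12.4 mid 3.5 front -9.9
0.15 23 side -5.4..12.3 mid 3.5 front -10.6
0.16 21 side -5.4..12.2 mid 3.4 front -10.2
0.17 17 side -5.4..12.2 mid 3.4 front -10.9
0.18 24 side -8.3..12.1 mid 1.9 front -8.7
0.19 23 side -8.2..12.1 mid 1.9 front -9.7
0.2 26 side -8.2..12.0 mid 1.9 front -8.9
0.21 20 side -8.1..9.0 mid 0.4 front -8.4
```

View pics/s5c.png

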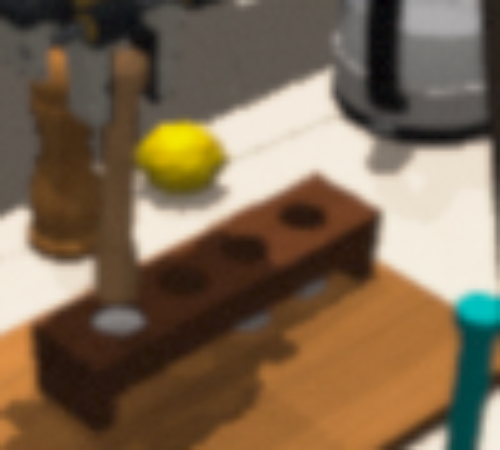

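The second light is out as well, and the holes at (303,215) and (243,245) are dark. The pusher is over the last light at (118,320).

arm_command --rows '[{"tx": 0, "ty": 0, "tz": 0.006, "yaw": 0, "grip": 1}, {"tx": 0, "ty": 0, "tz": 0.005, "yaw": 0, "grip": 1}, {"tx": 0, "ty": 0, "tz": 0.003, "yaw": 0, "grip": 1}, {"tx": 0, "ty": 0, "tz": 0.003, "yaw": 0, "grip": 1}, {"tx": 0, "ty": 0, "tz": 0.002, "yaw": 0, "grip": 1}, {"tx": 0, "ty": 0, "tz": 0, "yaw": 0, "grip": 1}, {"tx": 0, "ty": 0, "tz": 0, "yaw": 0, "grip": 1}]'

```text
t: 12.27
tcp_pos: [0.5885, -0.0815, 0.2039]
tcp_rot: [-0.0, 0.0, 1.0, -0.0]
force: [1.1, 0.2, -0.5]
width: 0.0286
```

arm_command --rows '[{"tx": 0, "ty": 0, "tz": 0.002, "yaw": 0, "grip": 1}, {"tx": 0, "ty": 0, "tz": 0.002, "yaw": 0, "grip": 1}, {"tx": 0, "ty": 0, "tz": 0.002, "yaw": 0, "grip": 1}, {"tx": 0, "ty": 0, "tz": 0.001, "yaw": 0, "grip": 1}, {"tx": 0, "ty": 0, "tz": 0.001, "yaw": 0, "grip": 1}]'

```text
t: 12.68
tcp_pos: [0.5886, -0.0815, 0.1961]
tcp_rot: [0.0, -0.0, 1.0, -0.0]
force: [-0.3, -0.3, 0.1]
width: 0.0284
```

arm_command --rows '[{"tx": 0, "ty": 0, "tz": 0.003, "yaw": 0, "grip": 1}, {"tx": 0, "ty": 0, "tz": 0.003, "yaw": 0, "grip": 1}, {"tx": 0, "ty": 0, "tz": 0.003, "yaw": 0, "grip": 1}, {"tx": 0, "ty": 0, "tz": 0.003, "yaw": 0, "grip": 1}, {"tx": 0, "ty": 0, "tz": 0.003, "yaw": 0, "grip": 1}, {"tx": 0, "ty": 0, "tz": 0.004, "yaw": 0, "grip": 1}, {"tx": 0, "ty": 0, "tz": 0, "yaw": 0, "grip": 1}, {"tx": 0, "ty": 0, "tz": 0, "yaw": 0, "grip": 1}]'

```text
t: 13.35
tcp_pos: [0.5883, -0.0815, 0.1766]
tcp_rot: [-0.0, 0.0, 1.0, -0.0]
force: [0.3, -0.4, -0.5]
width: 0.0287
```

arm_command --rows '[{"tx": 0, "ty": 0, "tz": -0.01, "yaw": 0, "grip": 1}, {"tx": 0, "ty": 0, "tz": -0.012, "yaw": 0, "grip": 1}, {"tx": 0, "ty": 0, "tz": -0.012, "yaw": 0, "grip": 1}, {"tx": 0, "ty": 0, "tz": -0.02, "yaw": 0, "grip": 1}, {"tx": 0, "ty": 0, "tz": -0.02, "yaw": 0, "grip": 1}, {"tx": 0, "ty": 0, "tz": -0.02, "yaw": 0, "grip": 1}, {"tx": 0, "ty": 0, "tz": 0, "yaw": 0, "grip": 1}]'

```text
t: 13.93
tcp_pos: [0.5906, -0.0818, 0.2768]
tcp_rot: [0.004, -0.0, 1.0, -0.0]
force: [0.9, 0.1, 1.0]
width: 0.0284
```

```bash
python3 -c "
from h import *
o=ctrl.get_obs();print(o['tcp_pos'],o['width'],o['force'])
cap('scene','s6');cap('top','t6');P=np.load('top1.npy')
i=cv2.imread('pics/s6.png')[130:230,230:350];j=cv2.imread('pics/top1.png')[190:235,355:415]
k=np.zeros((450,800,3),np.uint8);k[:,:500]=cv2.resize(i,(500,450));k[:225,500:]=cv2.resize(j,(300,225));cv2.imwrite('pics/s6c.png',k)
# mug outer edge: top1 rim pts
a=P[190:240,350:402].reshape(-1,3);r=a[(a[:,2]>.09)&(a[:,2]<.112)]
import scipy.optimize as so
f=lambda q,r:np.hypot(r[:,0]-q[0],r[:,1]-q[1])-.0365
r=r[np.hypot(r[:,0]-.51,r[:,1]+.412)<.045]
for _ in range(3):
  q=so.least_squares(f,[.51,-.412],args=(r,),loss='soft_l1',f_scale=.002).x
print(q,len(r),np.abs(f(q,r)).mean())
"
```

```text
[ 0.59055694 -0.08180097  0.2768407 ] 0.0283507293506503 [0.92961534 0.11981858 1.02804711]
[ 0.51005988 -0.41346133] 157 0.0017373911481496872
```

View pics/s6c.png

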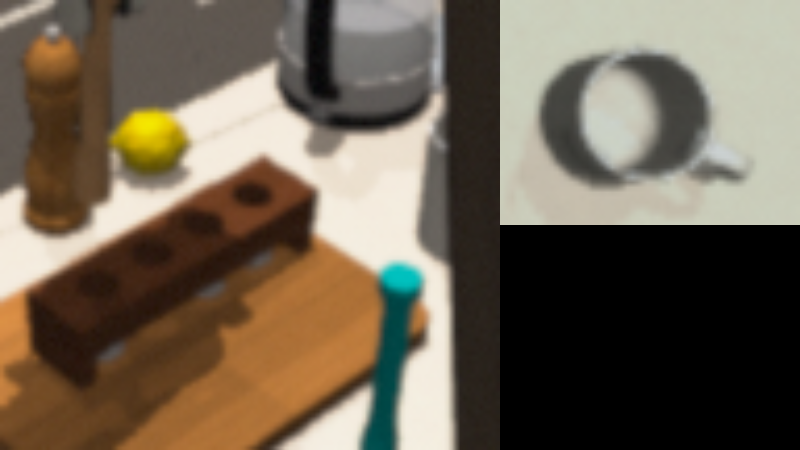

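All four holes are dark and three lights lie under the bar, at (110,350), (210,290) and (262,258) in the crop. The fit puts the mug axis at (0.510, −0.4135).

arm_command --rows '[{"tx": 0.0065, "ty": -0.0277, "tz": 0, "yaw": 0, "grip": 1}, {"tx": 0.0065, "ty": -0.0277, "tz": 0, "yaw": 0, "grip": 1}, {"tx": 0.0065, "ty": -0.0277, "tz": 0, "yaw": 0, "grip": 1}, {"tx": 0.0065, "ty": -0.0277, "tz": 0, "yaw": 0, "grip": 1}, {"tx": 0.0065, "ty": -0.0277, "tz": 0, "yaw": 0, "grip": 1}, {"tx": 0.0065, "ty": -0.0277, "tz": 0, "yaw": 0, "grip": 1}, {"tx": 0.0065, "ty": -0.0277, "tz": 0, "yaw": 0, "grip": 1}, {"tx": 0.0065, "ty": -0.0277, "tz": 0, "yaw": 0, "grip": 1}, {"tx": 0.0065, "ty": -0.0277, "tz": 0, "yaw": 0, "grip": 1}, {"tx": 0.0065, "ty": -0.0277, "tz": 0, "yaw": 0, "grip": 1}]'

```text
t: 14.87
tcp_pos: [0.5226, -0.3595, 0.2704]
tcp_rot: [-0.001, -0.0, 1.0, 0.0]
force: [1.0, 0.2, -0.3]
width: 0.0281
```

arm_command --rows '[{"tx": 0.0065, "ty": -0.0275, "tz": 0, "yaw": 0, "grip": 1}, {"tx": 0.0065, "ty": -0.0275, "tz": 0, "yaw": 0, "grip": 1}, {"tx": 0, "ty": 0, "tz": 0, "yaw": 0, "grip": 1}, {"tx": 0, "ty": 0, "tz": 0, "yaw": 0, "grip": 1}, {"tx": 0, "ty": 0, "tz": 0, "yaw": 0, "grip": 1}, {"tx": 0, "ty": 0, "tz": 0, "yaw": 0, "grip": 1}]'

```text
t: 15.37
tcp_pos: [0.5106, -0.4127, 0.2708]
tcp_rot: [-0.0, -0.0, 1.0, 0.0]
force: [-0.4, 0.5, -0.4]
width: 0.0283
```

```bash
python3 -c "
from h import *
o=ctrl.get_obs();print(o['tcp_pos'],o['tcp_rot'],o['width'],o['force'])
cap('scene','s7');cap('top','t7')
i=cv2.imread('pics/s7.png')[100:220,300:420];j=cv2.imread('pics/t7.png')[150:270,330:450]
cv2.imwrite('pics/s7c.png',cv2.resize(np.hstack([i,j]),(800,400)))
"
```

```text
[ 0.51055644 -0.41274173  0.27081074] [-2.22887215e-04 -2.83030207e-04  9.99999917e-01  1.88273163e-04] 0.02830240186360187 [-0.4169465   0.52843537 -0.44927509]
```

View pics/s7c.png

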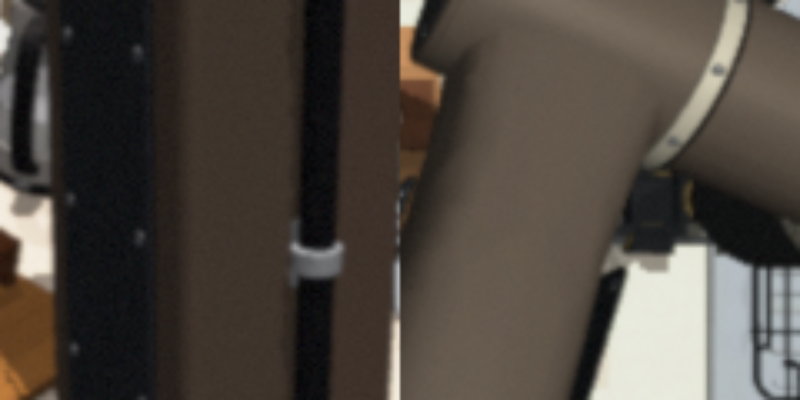

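Both views of the mug are blocked by the arm here. There's about 18 mm of clearance, so I'll go down by force feedback.

arm_command --rows '[{"tx": 0, "ty": 0, "tz": 0.015, "yaw": 0, "grip": 1}, {"tx": 0, "ty": 0, "tz": 0.015, "yaw": 0, "grip": 1}, {"tx": 0, "ty": 0, "tz": 0.008, "yaw": 0, "grip": 1}, {"tx": 0, "ty": 0, "tz": 0.008, "yaw": 0, "grip": 1}, {"tx": 0, "ty": 0, "tz": 0.004, "yaw": 0, "grip": 1}, {"tx": 0, "ty": 0, "tz": 0.004, "yaw": 0, "grip": 1}, {"tx": 0, "ty": 0, "tz": 0, "yaw": 0, "grip": 1}]'

```text
t: 16.05
tcp_pos: [0.5105, -0.4133, 0.2166]
tcp_rot: [-0.0, -0.0, 1.0, 0.0]
force: [0.1, -0.0, -0.8]
width: 0.0286
```

arm_command --rows '[{"tx": 0, "ty": 0, "tz": 0.015, "yaw": 0, "grip": 1}, {"tx": 0, "ty": 0, "tz": 0.015, "yaw": 0, "grip": 1}, {"tx": 0, "ty": 0, "tz": 0.012, "yaw": 0, "grip": 1}, {"tx": 0, "ty": 0, "tz": 0.01, "yaw": 0, "grip": 1}, {"tx": 0, "ty": 0, "tz": 0.01, "yaw": 0, "grip": 1}, {"tx": 0, "ty": 0, "tz": 0.006, "yaw": 0, "grip": 1}, {"tx": 0, "ty": 0, "tz": 0.004, "yaw": 0, "grip": 1}, {"tx": 0, "ty": 0, "tz": 0, "yaw": 0, "grip": 1}, {"tx": 0, "ty": 0, "tz": 0, "yaw": 0, "grip": 1}]'

```text
t: 16.8
tcp_pos: [0.5106, -0.4136, 0.1453]
tcp_rot: [0.0, -0.0, 1.0, -0.0]
force: [0.6, 0.1, -1.3]
width: 0.0286
```

arm_command --rows '[{"tx": 0, "ty": 0, "tz": 0.003, "yaw": 0, "grip": 1}, {"tx": 0, "ty": 0, "tz": 0.002, "yaw": 0, "grip": 1}, {"tx": 0, "ty": 0, "tz": 0.001, "yaw": 0, "grip": 1}, {"tx": 0, "ty": 0, "tz": 0, "yaw": 0, "grip": 1}, {"tx": 0, "ty": 0, "tz": 0, "yaw": 0, "grip": 1}]'

```text
t: 17.22
tcp_pos: [0.5105, -0.4135, 0.1391]
tcp_rot: [-0.0, -0.0, 1.0, -0.0]
force: [0.8, -0.5, -0.9]
width: 0.0285
```

arm_command --rows '[{"tx": 0, "ty": 0, "tz": 0, "yaw": 0, "grip": 0.3}, {"tx": 0, "ty": 0, "tz": 0, "yaw": 0, "grip": 0.2}, {"tx": 0, "ty": 0, "tz": 0, "yaw": 0, "grip": 0.1}, {"tx": 0, "ty": 0, "tz": 0, "yaw": 0, "grip": 0}, {"tx": 0, "ty": 0, "tz": 0, "yaw": 0, "grip": -0.2}, {"tx": 0, "ty": 0, "tz": 0, "yaw": 0, "grip": -0.4}, {"tx": 0, "ty": 0, "tz": 0, "yaw": 0, "grip": -0.4}, {"tx": 0, "ty": 0, "tz": -0.008, "yaw": 0, "grip": -0.4}, {"tx": 0, "ty": 0, "tz": -0.015, "yaw": 0, "grip": -0.4}, {"tx": 0, "ty": 0, "tz": -0.02, "yaw": 0, "grip": -0.4}]'

```text
t: 18.05
tcp_pos: [0.5097, -0.413, 0.1816]
tcp_rot: [-0.001, 0.0, 1.0, 0.001]
force: [0.5, -0.2, 0.4]
width: 0.0614
```

arm_command --rows '[{"tx": 0, "ty": 0, "tz": -0.02, "yaw": 0, "grip": -0.6}, {"tx": 0, "ty": 0, "tz": -0.02, "yaw": 0, "grip": -1}, {"tx": 0, "ty": 0, "tz": -0.015, "yaw": 0, "grip": -1}, {"tx": 0, "ty": 0, "tz": 0, "yaw": 0, "grip": -1}, {"tx": 0, "ty": 0, "tz": 0, "yaw": 0, "grip": -1}, {"tx": 0, "ty": 0, "tz": 0, "yaw": 0, "grip": -1}]'

```text
t: 18.55
tcp_pos: [0.5102, -0.4133, 0.2369]
tcp_rot: [-0.0, 0.0, 1.0, 0.0]
force: [0.5, 0.1, -0.8]
width: 0.0868
```

arm_command --rows '[{"tx": -0.009, "ty": 0.0279, "tz": 0, "yaw": 0, "grip": -1}, {"tx": -0.009, "ty": 0.0279, "tz": 0, "yaw": 0, "grip": -1}, {"tx": -0.009, "ty": 0.0279, "tz": 0, "yaw": 0, "grip": -1}, {"tx": -0.009, "ty": 0.0279, "tz": 0, "yaw": 0, "grip": -1}, {"tx": -0.009, "ty": 0.0279, "tz": 0, "yaw": 0, "grip": -1}, {"tx": -0.009, "ty": 0.0279, "tz": 0, "yaw": 0, "grip": -1}, {"tx": -0.009, "ty": 0.0279, "tz": 0, "yaw": 0, "grip": -1}, {"tx": -0.009, "ty": 0.0279, "tz": 0, "yaw": 0, "grip": -1}, {"tx": -0.009, "ty": 0.0279, "tz": 0, "yaw": 0, "grip": -1}, {"tx": 0, "ty": 0, "tz": 0, "yaw": 0.11, "grip": -1}]'

```text
t: 19.38
tcp_pos: [0.5924, -0.1584, 0.236]
tcp_rot: [-0.001, 0.053, 0.999, 0.0]
force: [0.2, 0.2, -0.5]
width: 0.0877
```

arm_command --rows '[{"tx": 0, "ty": 0, "tz": 0, "yaw": 0.11, "grip": -1}, {"tx": 0, "ty": 0, "tz": 0, "yaw": 0.11, "grip": -1}, {"tx": 0, "ty": 0, "tz": 0, "yaw": 0.11, "grip": -1}, {"tx": 0, "ty": 0, "tz": 0, "yaw": 0.11, "grip": -1}, {"tx": 0, "ty": 0, "tz": 0, "yaw": 0.11, "grip": -1}, {"tx": 0, "ty": 0, "tz": 0, "yaw": 0.11, "grip": -1}, {"tx": 0, "ty": 0, "tz": 0, "yaw": 0.11, "grip": -1}, {"tx": 0, "ty": 0, "tz": 0, "yaw": 0.11, "grip": -1}, {"tx": 0, "ty": 0, "tz": 0, "yaw": 0.11, "grip": -1}, {"tx": 0, "ty": 0, "tz": 0, "yaw": 0.11, "grip": -1}]'

```text
t: 20.22
tcp_pos: [0.5909, -0.1623, 0.236]
tcp_rot: [-0.001, 0.571, 0.821, -0.001]
force: [0.1, -0.8, 1.0]
width: 0.0876
```

arm_command --rows '[{"tx": 0, "ty": 0, "tz": 0, "yaw": 0.11, "grip": -1}, {"tx": 0, "ty": 0, "tz": 0, "yaw": 0.11, "grip": -1}, {"tx": 0, "ty": 0, "tz": 0, "yaw": 0.109, "grip": -1}, {"tx": 0, "ty": 0, "tz": 0, "yaw": 0, "grip": -1}, {"tx": 0, "ty": 0, "tz": 0, "yaw": 0, "grip": -1}, {"tx": 0, "ty": 0, "tz": 0, "yaw": 0, "grip": -1}]'

```text
t: 20.72
tcp_pos: [0.5904, -0.1882, 0.2349]
tcp_rot: [-0.014, 0.68, 0.733, 0.015]
force: [0.7, 1.0, -1.0]
width: 0.0876
```

```bash
python3 -c "
from h import *
o=ctrl.get_obs();print(o['tcp_pos'],o['tcp_rot'],o['joints'],o['force'])
p,d=cap('scene','s8');S=pts('scene',d);_,d=cap('top','t8');T=pts('top',d)
i=cv2.imread('pics/s8.png');j=cv2.imread('pics/t8.png')
cv2.imwrite('pics/s8c.png',cv2.resize(np.hstack([i[80:240,230:430],j[130:290,230:430]]),(800,320)))
a=S[150:240,225:320].reshape(-1,3);a=a[(a[:,2]>.070)&(a[:,2]<.080)&(a[:,0]>.54)&(a[:,0]<.64)]
print(cv2.minAreaRect((a[:,:2]*1000).astype(np.float32)),len(a))
"
```

```text
[ 0.59038535 -0.18824183  0.23488166] [-0.01420208  0.67987163  0.73302981  0.01549733] [-0.02113905  0.27166469 -0.07540372 -0.04469135 -1.2246846  -3.03005868] [ 0.74646117  1.04620847 -0.97014786]
((591.4003295898438, -158.3446044921875), (67.1888656616211, 254.77459716796875), 2.4721615314483643) 838
```

View pics/s8c.png

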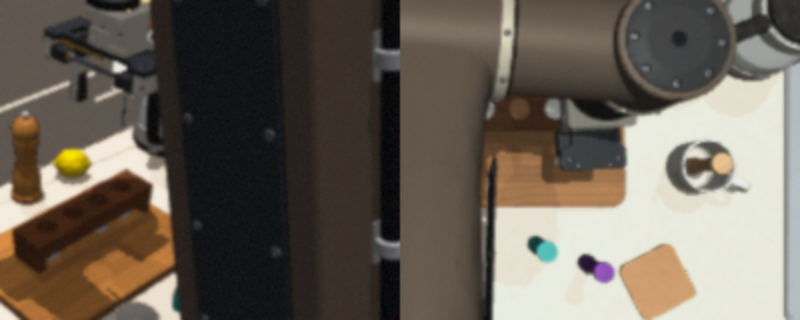

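The top view confirms the pusher standing in the mug at (705,160). Joint 6 has hit its limit, so I'll turn the other way.

arm_command --rows '[{"tx": 0, "ty": 0, "tz": 0, "yaw": -0.12, "grip": -1}, {"tx": 0, "ty": 0, "tz": 0, "yaw": -0.12, "grip": -1}, {"tx": 0, "ty": 0, "tz": 0, "yaw": -0.12, "grip": -1}, {"tx": 0, "ty": 0, "tz": 0, "yaw": -0.12, "grip": -1}, {"tx": 0, "ty": 0, "tz": 0, "yaw": -0.12, "grip": -1}, {"tx": 0, "ty": 0, "tz": 0, "yaw": -0.12, "grip": -1}, {"tx": 0, "ty": 0, "tz": 0, "yaw": -0.12, "grip": -1}, {"tx": 0, "ty": 0, "tz": 0, "yaw": -0.12, "grip": -1}, {"tx": 0, "ty": 0, "tz": 0, "yaw": -0.12, "grip": -1}, {"tx": 0, "ty": 0, "tz": 0, "yaw": -0.12, "grip": -1}]'

```text
t: 21.65
tcp_pos: [0.5908, -0.1873, 0.2356]
tcp_rot: [-0.002, 0.143, 0.989, 0.021]
force: [-1.2, -0.7, -0.6]
width: 0.0876
```

arm_command --rows '[{"tx": 0, "ty": 0, "tz": 0, "yaw": -0.12, "grip": -1}, {"tx": 0, "ty": 0, "tz": 0, "yaw": -0.12, "grip": -1}, {"tx": 0, "ty": 0, "tz": 0, "yaw": -0.12, "grip": -1}, {"tx": 0, "ty": 0, "tz": 0, "yaw": -0.12, "grip": -1}, {"tx": 0, "ty": 0, "tz": 0, "yaw": -0.12, "grip": -1}, {"tx": 0, "ty": 0, "tz": 0, "yaw": -0.12, "grip": -1}, {"tx": 0, "ty": 0, "tz": 0, "yaw": -0.12, "grip": -1}, {"tx": 0, "ty": 0, "tz": 0, "yaw": -0.12, "grip": -1}, {"tx": 0, "ty": 0, "tz": 0, "yaw": -0.12, "grip": -1}, {"tx": 0, "ty": 0, "tz": 0, "yaw": -0.12, "grip": -1}]'

```text
t: 22.48
tcp_pos: [0.5908, -0.1873, 0.2357]
tcp_rot: [0.01, -0.44, 0.898, 0.019]
force: [-0.3, -0.8, 0.1]
width: 0.0876
```

arm_command --rows '[{"tx": 0, "ty": 0, "tz": 0, "yaw": -0.12, "grip": -1}, {"tx": 0, "ty": 0, "tz": 0, "yaw": -0.12, "grip": -1}, {"tx": 0, "ty": 0, "tz": 0, "yaw": -0.12, "grip": -1}, {"tx": 0, "ty": 0, "tz": 0, "yaw": -0.12, "grip": -1}, {"tx": 0, "ty": 0, "tz": 0, "yaw": -0.12, "grip": -1}, {"tx": 0, "ty": 0, "tz": 0, "yaw": 0, "grip": -1}, {"tx": 0, "ty": 0, "tz": 0, "yaw": 0, "grip": -1}, {"tx": 0, "ty": 0, "tz": 0, "yaw": 0, "grip": -1}]'

```text
t: 23.15
tcp_pos: [0.5909, -0.1876, 0.2357]
tcp_rot: [0.015, -0.682, 0.731, 0.015]
force: [-0.1, -0.8, 0.2]
width: 0.0878
```

```bash
python3 -c "
from h import *
from scipy.spatial.transform import Rotation as R
o=ctrl.get_obs();q=o['tcp_rot'];M=R.from_quat([*q[1:],q[0]]).as_matrix();print(o['tcp_pos'],o['joints']);print(M.round(3),np.degrees(np.arctan2(M[1,1],M[0,1])))"
```

```text
[ 0.59085124 -0.18764454  0.23572542] [-0.02018429  0.27075137 -0.07466919 -0.04479631 -1.22487941 -0.03389932]
[[-0.069 -0.998  0.002]
 [-0.997  0.069  0.042]
 [-0.042  0.001 -0.999]] 176.0329761331818
```

Joint 6's limit left the tool tilted 2.4° (joint 4 is at −0.045). I'll undo that with the mirror-image overrun at the other end of joint 6.

arm_command --rows '[{"tx": 0, "ty": 0, "tz": 0, "yaw": -0.12, "grip": -1}, {"tx": 0, "ty": 0, "tz": 0, "yaw": -0.12, "grip": -1}, {"tx": 0, "ty": 0, "tz": 0, "yaw": -0.12, "grip": -1}, {"tx": 0, "ty": 0, "tz": 0, "yaw": -0.12, "grip": -1}, {"tx": 0, "ty": 0, "tz": 0, "yaw": -0.12, "grip": -1}, {"tx": 0, "ty": 0, "tz": 0, "yaw": -0.12, "grip": -1}, {"tx": 0, "ty": 0, "tz": 0, "yaw": -0.12, "grip": -1}, {"tx": 0, "ty": 0, "tz": 0, "yaw": -0.12, "grip": -1}, {"tx": 0, "ty": 0, "tz": 0, "yaw": -0.12, "grip": -1}, {"tx": 0, "ty": 0, "tz": 0, "yaw": -0.12, "grip": -1}]'

```text
t: 23.98
tcp_pos: [0.5908, -0.1879, 0.2357]
tcp_rot: [-0.021, 0.976, -0.215, -0.004]
force: [-0.4, -0.1, 0.5]
width: 0.0879
```

arm_command --rows '[{"tx": 0, "ty": 0, "tz": 0, "yaw": -0.12, "grip": -1}, {"tx": 0, "ty": 0, "tz": 0, "yaw": -0.12, "grip": -1}, {"tx": 0, "ty": 0, "tz": 0, "yaw": -0.12, "grip": -1}, {"tx": 0, "ty": 0, "tz": 0, "yaw": -0.12, "grip": -1}, {"tx": 0, "ty": 0, "tz": 0, "yaw": -0.12, "grip": -1}, {"tx": 0, "ty": 0, "tz": 0, "yaw": -0.12, "grip": -1}, {"tx": 0, "ty": 0, "tz": 0, "yaw": -0.12, "grip": -1}, {"tx": 0, "ty": 0, "tz": 0, "yaw": -0.12, "grip": -1}, {"tx": 0, "ty": 0, "tz": 0, "yaw": -0.12, "grip": -1}, {"tx": 0, "ty": 0, "tz": 0, "yaw": -0.12, "grip": -1}]'

```text
t: 24.82
tcp_pos: [0.5908, -0.1879, 0.2357]
tcp_rot: [-0.019, 0.927, 0.374, 0.009]
force: [0.1, -0.4, 0.4]
width: 0.0875
```

arm_command --rows '[{"tx": 0, "ty": 0, "tz": 0, "yaw": -0.12, "grip": -1}, {"tx": 0, "ty": 0, "tz": 0, "yaw": -0.12, "grip": -1}, {"tx": 0, "ty": 0, "tz": 0, "yaw": -0.12, "grip": -1}, {"tx": 0, "ty": 0, "tz": 0, "yaw": -0.12, "grip": -1}, {"tx": 0, "ty": 0, "tz": 0, "yaw": -0.12, "grip": -1}, {"tx": 0, "ty": 0, "tz": 0, "yaw": -0.108, "grip": -1}, {"tx": 0, "ty": 0, "tz": 0, "yaw": 0, "grip": -1}, {"tx": 0, "ty": 0, "tz": 0, "yaw": 0, "grip": -1}, {"tx": 0, "ty": 0, "tz": 0, "yaw": 0, "grip": -1}]'

```text
t: 25.57
tcp_pos: [0.5909, -0.1784, 0.2361]
tcp_rot: [-0.009, 0.747, 0.664, 0.009]
force: [-0.5, 0.3, 0.8]
width: 0.0879
```

```bash
cat > st.py <<'E'
from h import *
import sys
from scipy.spatial.transform import Rotation as R
o=ctrl.get_obs();q=o['tcp_rot'];M=R.from_quat([*q[1:],q[0]]).as_matrix();print(o['tcp_pos'].round(4),o['joints'].round(3),o['width'].__round__(4),o['force'].round(1));print(M.round(4).tolist(),np.degrees(np.arctan2(M[1,1],M[0,1])).round(2))
if len(sys.argv)>3: print('tool delta',((np.array(list(map(float,sys.argv[1:4])))-o['tcp_pos'])@M).round(4))
E
python3 st.py
```

```text
[ 0.5909 -0.1784  0.2361] [ 0.006  0.263 -0.091 -0.028 -1.215  3.028] 0.0879 [-0.5  0.3  0.8]
[[0.1169, 0.9931, 0.0018], [0.9928, -0.1169, 0.0265], [0.0265, -0.0013, -0.9996]] -6.72
```

arm_command --rows '[{"tx": 0, "ty": 0, "tz": 0, "yaw": -0.03, "grip": -1}, {"tx": 0, "ty": 0, "tz": 0, "yaw": 0, "grip": -1}, {"tx": 0, "ty": 0, "tz": 0, "yaw": 0, "grip": -1}]'

```text
t: 25.82
tcp_pos: [0.5907, -0.1722, 0.2362]
tcp_rot: [-0.005, 0.74, 0.673, 0.006]
force: [0.1, -0.5, 0.6]
width: 0.0876
```

```bash
python3 st.py
```

```text
[ 0.5907 -0.1722  0.2362] [ 0.023  0.257 -0.103 -0.017 -1.209  3.03 ] 0.0876 [ 0.1 -0.5  0.6]
[[0.0954, 0.9954, 0.002], [0.9953, -0.0954, 0.0164], [0.0165, 0.0004, -0.9999]] -5.47
```

arm_command --rows '[{"tx": 0, "ty": 0, "tz": 0, "yaw": -0.048, "grip": -1}, {"tx": 0, "ty": 0, "tz": 0, "yaw": 0, "grip": -1}, {"tx": 0, "ty": 0, "tz": 0, "yaw": 0, "grip": -1}]'

```text
t: 26.07
tcp_pos: [0.5903, -0.1628, 0.2363]
tcp_rot: [0.001, 0.729, 0.684, 0.001]
force: [-0.1, 0.3, 0.1]
width: 0.0876
```

```bash
python3 st.py
```

```text
[ 0.5903 -0.1628  0.2363] [ 4.900e-02  2.490e-01 -1.200e-01 -1.000e-03 -1.199e+00  3.030e+00] 0.0876 [-0.1  0.3  0.1]
[[0.0631, 0.998, 0.0028], [0.998, -0.0631, 0.0008], [0.001, 0.0028, -1.0]] -3.62
```

arm_command --rows '[{"tx": 0, "ty": 0, "tz": 0, "yaw": 0.12, "grip": -1}, {"tx": 0, "ty": 0, "tz": 0, "yaw": 0.12, "grip": -1}, {"tx": 0, "ty": 0, "tz": 0, "yaw": 0.12, "grip": -1}, {"tx": 0, "ty": 0, "tz": 0, "yaw": 0.12, "grip": -1}, {"tx": 0, "ty": 0, "tz": 0, "yaw": 0.12, "grip": -1}, {"tx": 0, "ty": 0, "tz": 0, "yaw": 0.12, "grip": -1}, {"tx": 0, "ty": 0, "tz": 0, "yaw": 0.12, "grip": -1}, {"tx": 0, "ty": 0, "tz": 0, "yaw": 0.12, "grip": -1}, {"tx": 0, "ty": 0, "tz": 0, "yaw": 0.12, "grip": -1}, {"tx": 0, "ty": 0, "tz": 0, "yaw": 0.12, "grip": -1}]'

```text
t: 26.9
tcp_pos: [0.5904, -0.1635, 0.2362]
tcp_rot: [-0.0, 0.989, 0.15, 0.002]
force: [-0.3, -0.1, 0.4]
width: 0.0877
```

arm_command --rows '[{"tx": 0, "ty": 0, "tz": 0, "yaw": 0.12, "grip": -1}, {"tx": 0, "ty": 0, "tz": 0, "yaw": 0.12, "grip": -1}, {"tx": 0, "ty": 0, "tz": 0, "yaw": 0.12, "grip": -1}, {"tx": 0, "ty": 0, "tz": 0, "yaw": 0.12, "grip": -1}, {"tx": 0, "ty": 0, "tz": 0, "yaw": 0.12, "grip": -1}, {"tx": 0, "ty": 0, "tz": 0, "yaw": 0.12, "grip": -1}, {"tx": 0, "ty": 0, "tz": 0, "yaw": 0.12, "grip": -1}, {"tx": 0, "ty": 0, "tz": 0, "yaw": 0.12, "grip": -1}, {"tx": 0, "ty": 0, "tz": 0, "yaw": 0.12, "grip": -1}, {"tx": 0, "ty": 0, "tz": 0, "yaw": 0.12, "grip": -1}]'

```text
t: 27.73
tcp_pos: [0.5904, -0.1635, 0.2362]
tcp_rot: [-0.001, 0.901, -0.435, 0.001]
force: [-1.2, -0.5, 0.1]
width: 0.0874
```

arm_command --rows '[{"tx": 0, "ty": 0, "tz": 0, "yaw": 0.12, "grip": -1}, {"tx": 0, "ty": 0, "tz": 0, "yaw": 0.12, "grip": -1}, {"tx": 0, "ty": 0, "tz": 0, "yaw": 0.12, "grip": -1}, {"tx": 0, "ty": 0, "tz": 0, "yaw": 0.12, "grip": -1}, {"tx": 0, "ty": 0, "tz": 0, "yaw": 0.12, "grip": -1}, {"tx": 0, "ty": 0, "tz": 0, "yaw": 0.047, "grip": -1}, {"tx": 0, "ty": 0, "tz": 0, "yaw": 0, "grip": -1}, {"tx": 0, "ty": 0, "tz": 0, "yaw": 0, "grip": -1}, {"tx": 0, "ty": 0, "tz": 0, "yaw": 0, "grip": -1}]'

```text
t: 28.48
tcp_pos: [0.5903, -0.1634, 0.2362]
tcp_rot: [-0.001, 0.719, -0.695, 0.001]
force: [0.2, -0.0, -0.5]
width: 0.0877
```

```bash
python3 st.py .5907 -.1625 .041
```

```text
[ 0.5903 -0.1634  0.2362] [ 4.800e-02  2.490e-01 -1.200e-01 -1.000e-03 -1.198e+00 -1.500e-02] 0.0877 [ 0.2 -0.  -0.5]
[[0.0327, -0.9995, 0.0028], [-0.9995, -0.0327, 0.0008], [-0.0007, -0.0028, -1.0]] -178.13
tool delta [-0.0007  0.0002  0.1952]
```

arm_command --rows '[{"tx": -0.0007, "ty": 0, "tz": 0.03, "yaw": 0, "grip": -1}, {"tx": 0, "ty": 0, "tz": 0.03, "yaw": 0, "grip": -1}, {"tx": 0, "ty": 0, "tz": 0.03, "yaw": 0, "grip": -1}, {"tx": 0, "ty": 0, "tz": 0.03, "yaw": 0, "grip": -1}, {"tx": 0, "ty": 0, "tz": 0.03, "yaw": 0, "grip": -1}, {"tx": 0, "ty": 0, "tz": 0.02, "yaw": 0, "grip": -1}, {"tx": 0, "ty": 0, "tz": 0.015, "yaw": 0, "grip": -1}, {"tx": 0, "ty": 0, "tz": 0.01, "yaw": 0, "grip": -1}, {"tx": 0, "ty": 0, "tz": 0, "yaw": 0, "grip": -1}, {"tx": 0, "ty": 0, "tz": 0, "yaw": 0, "grip": -1}]'

```text
t: 29.32
tcp_pos: [0.591, -0.1624, 0.0413]
tcp_rot: [-0.001, 0.718, -0.696, 0.001]
force: [-0.5, -0.6, -0.2]
width: 0.0878
```

arm_command --rows '[{"tx": 0, "ty": 0, "tz": 0, "yaw": 0, "grip": -0.6}, {"tx": 0, "ty": 0, "tz": 0, "yaw": 0, "grip": -0.5}, {"tx": 0, "ty": 0, "tz": 0, "yaw": 0, "grip": -0.4}, {"tx": 0, "ty": 0, "tz": 0, "yaw": 0, "grip": -0.2}, {"tx": 0, "ty": 0, "tz": 0, "yaw": 0, "grip": 0}, {"tx": 0, "ty": 0, "tz": 0, "yaw": 0, "grip": 0.5}, {"tx": 0, "ty": 0, "tz": 0, "yaw": 0, "grip": 1}, {"tx": 0, "ty": 0, "tz": 0, "yaw": 0, "grip": 1}, {"tx": 0, "ty": 0, "tz": 0, "yaw": 0, "grip": 1}]' --newtons 50

```text
t: 30.07
tcp_pos: [0.5911, -0.1623, 0.0419]
tcp_rot: [-0.001, 0.718, -0.696, 0.001]
force: [-2.0, 1.6, 7.3]
width: 0.0614
```

arm_command --rows '[{"tx": 0, "ty": 0, "tz": -0.004, "yaw": 0, "grip": 1}, {"tx": 0, "ty": 0, "tz": -0.008, "yaw": 0, "grip": 1}, {"tx": 0, "ty": 0, "tz": -0.016, "yaw": 0, "grip": 1}, {"tx": 0, "ty": 0, "tz": -0.02, "yaw": 0, "grip": 1}, {"tx": 0, "ty": 0, "tz": -0.02, "yaw": 0, "grip": 1}, {"tx": 0, "ty": 0, "tz": -0.02, "yaw": 0, "grip": 1}, {"tx": 0, "ty": 0, "tz": -0.02, "yaw": 0, "grip": 1}, {"tx": 0, "ty": 0, "tz": -0.012, "yaw": 0, "grip": 1}, {"tx": 0, "ty": 0, "tz": 0, "yaw": 0, "grip": 1}]'

```text
t: 30.82
tcp_pos: [0.5918, -0.1625, 0.1643]
tcp_rot: [-0.003, 0.718, -0.696, 0.002]
force: [1.2, 0.4, -4.1]
width: 0.0615
```

arm_command --rows '[{"tx": -0.0276, "ty": 0.0037, "tz": 0, "yaw": 0, "grip": 1}, {"tx": -0.0276, "ty": 0.0037, "tz": 0, "yaw": 0, "grip": 1}, {"tx": -0.0276, "ty": 0.0037, "tz": 0, "yaw": 0, "grip": 1}, {"tx": -0.0276, "ty": 0.0037, "tz": 0, "yaw": 0, "grip": 1}, {"tx": -0.0276, "ty": 0.0037, "tz": 0, "yaw": 0, "grip": 1}, {"tx": -0.0276, "ty": 0.0037, "tz": 0, "yaw": 0, "grip": 1}, {"tx": -0.0276, "ty": 0.0037, "tz": 0, "yaw": 0, "grip": 1}, {"tx": -0.0276, "ty": 0.0037, "tz": 0, "yaw": 0, "grip": 1}, {"tx": -0.0276, "ty": 0.0037, "tz": 0, "yaw": 0, "grip": 1}, {"tx": 0, "ty": 0, "tz": 0, "yaw": 0, "grip": 1}]'

```text
t: 31.65
tcp_pos: [0.5483, 0.0884, 0.1601]
tcp_rot: [-0.001, 0.719, -0.695, 0.0]
force: [0.3, -0.5, -4.9]
width: 0.0618
```

```bash
python3 st.py .55 .085 .03; python3 -c "
from h import *
cap('scene','s9');cap('top','t9')
i=cv2.imread('pics/s9.png');j=cv2.imread('pics/t9.png')
cv2.imwrite('pics/s9c.png',np.hstack([i,j])[:,::1][:340, :][:, 100:900])"
```

```text
[0.5483 0.0884 0.1601] [ 0.512  0.216 -0.349 -0.    -1.004 -0.478] 0.0618 [ 0.3 -0.5 -4.9]
[[0.0336, -0.9994, 0.0016], [-0.9994, -0.0336, 0.0013], [-0.0013, -0.0016, -1.0]] -178.07
tool delta [ 0.0037 -0.0013  0.1301]
```

View pics/s9c.png

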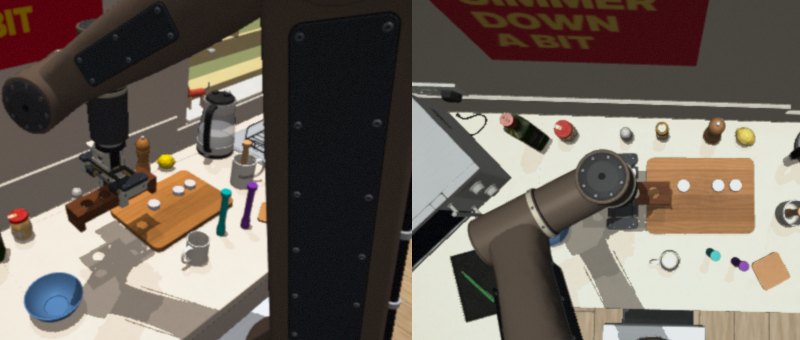

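Three lights lie on the board at (684,185), (718,185) and (736,185). The bar is held level and the pusher stands in the mug at (245,155). I'll turn the bar alongside the board.

arm_command --rows '[{"tx": 0, "ty": 0, "tz": 0, "yaw": -0.12, "grip": 1}, {"tx": 0, "ty": 0, "tz": 0, "yaw": -0.12, "grip": 1}, {"tx": 0, "ty": 0, "tz": 0, "yaw": -0.12, "grip": 1}, {"tx": 0, "ty": 0, "tz": 0, "yaw": -0.12, "grip": 1}, {"tx": 0, "ty": 0, "tz": 0, "yaw": -0.12, "grip": 1}, {"tx": 0, "ty": 0, "tz": 0, "yaw": -0.12, "grip": 1}, {"tx": 0, "ty": 0, "tz": 0, "yaw": -0.12, "grip": 1}, {"tx": 0, "ty": 0, "tz": 0, "yaw": -0.12, "grip": 1}, {"tx": 0, "ty": 0, "tz": 0, "yaw": -0.12, "grip": 1}, {"tx": 0, "ty": 0, "tz": 0, "yaw": -0.12, "grip": 1}]'

```text
t: 32.58
tcp_pos: [0.549, 0.0836, 0.1604]
tcp_rot: [-0.0, 0.986, -0.167, 0.001]
force: [-0.8, 0.9, -4.4]
width: 0.0617
```

arm_command --rows '[{"tx": 0, "ty": 0, "tz": 0, "yaw": -0.12, "grip": 1}, {"tx": 0, "ty": 0, "tz": 0, "yaw": -0.12, "grip": 1}, {"tx": 0, "ty": 0, "tz": 0, "yaw": -0.12, "grip": 1}, {"tx": 0, "ty": 0, "tz": 0, "yaw": 0, "grip": 1}, {"tx": 0, "ty": 0, "tz": 0, "yaw": 0, "grip": 1}, {"tx": 0, "ty": 0, "tz": 0, "yaw": 0, "grip": 1}]'

```text
t: 33.08
tcp_pos: [0.5493, 0.0842, 0.1608]
tcp_rot: [-0.0, 1.0, 0.008, 0.001]
force: [0.2, 0.3, -5.0]
width: 0.0615
```

```bash
python3 st.py .55 .09 .022; python3 -c "
from h import *
p,d=cap('top','t10');T=pts('top',d);a=T.reshape(-1,3)
for c,z0,z1,n in((lambda a:(a[:,0]>.42)&(a[:,0]<.69)&(a[:,1]>-.32)&(a[:,1]<.06),.015,.026,'board'),(lambda a:(a[:,0]>.4)&(a[:,0]<.7)&(a[:,1]>.03)&(a[:,1]<.15),.15,.23,'bar')):
  b=a[c(a)&(a[:,2]>z0)&(a[:,2]<z1)];print(n,len(b),cv2.minAreaRect((b[:,:2]*1000).astype(np.float32)))
m=(p.min(2)>150)
n,l,st,c=cv2.connectedComponentsWithStats(m.astype(np.uint8))
for i in range(1,n):
  if 40<st[i,4]<400:
    P=np.median(T[l==i],0)
    if .5<P[0]<.7: print(st[i,4],c[i].round(1),ray('top',*c[i],.036).round(4),P.round(4))
"
```

```text
[0.5493 0.0842 0.1608] [ 5.050e-01  2.160e-01 -3.480e-01  1.000e-03 -1.005e+00  1.081e+00] 0.0615 [ 0.2  0.3 -5. ]
[[0.9999, 0.0156, 0.0021], [0.0156, -0.9999, 0.0004], [0.0021, -0.0004, -1.0]] -89.11
tool delta [ 0.0005 -0.0057  0.1389]
board 6989 ((559.6593017578125, -138.28555297851562), (236.8553466796875, 339.010009765625), 1.5600939989089966)
bar 1011 ((546.28955078125, 80.8687515258789), (252.16143798828125, 62.477115631103516), 1.0574538707733154)
164 [408.7 155.7] [ 0.6932 -0.5106  0.036 ] [ 0.674  -0.4694  0.1415]
78 [441.2 173.8] [ 0.6388 -0.6129  0.036 ] [ 0.6432 -0.6304 -0.0026]
79 [450.8 177. ] [ 0.6296 -0.6431  0.036 ] [ 0.6308 -0.6621 -0.001 ]
118 [459.7 174.9] [ 0.637  -0.6714  0.036 ] [ 0.6418 -0.6895 -0.0013]
122 [469.  175.2] [ 0.6369 -0.7007  0.036 ] [ 0.6424 -0.7206 -0.0016]
109 [478.7 176. ] [ 0.6351 -0.7312  0.036 ] [ 0.6401 -0.7518 -0.0014]
118 [488. 176.] [ 0.636  -0.7605  0.036 ] [ 0.6412 -0.7814 -0.0008]
103 [497.5 176. ] [ 0.6368 -0.7907  0.036 ] [ 0.6416 -0.8126 -0.0013]
112 [506.8 177. ] [ 0.6345 -0.8201  0.036 ] [ 0.6397 -0.8431 -0.0015]
124 [271.1 185.1] [ 0.5884 -0.0811  0.036 ] [ 0.5884 -0.0808  0.0369]
121 [305.8 184.7] [ 0.5926 -0.189   0.036 ] [ 0.5917 -0.1892  0.037 ]
121 [323.3 184.6] [ 0.5945 -0.2435  0.036 ] [ 0.5938 -0.2427  0.0362]
147 [450.  196.6] [ 0.5681 -0.6402  0.036 ] [ 5.697e-01 -6.573e-01 -4.000e-04]
162 [459.7 199.4] [ 0.5603 -0.6708  0.036 ] [ 0.561  -0.6882 -0.0009]
158 [469.1 198.1] [ 0.565  -0.7002  0.036 ] [ 5.680e-01 -7.191e-01 -4.000e-04]
152 [478.9 198.5] [ 0.5647 -0.7309  0.036 ] [ 5.673e-01 -7.502e-01  6.000e-04]
155 [488.2 198.8] [ 0.5644 -0.7604  0.036 ] [ 0.5667 -0.7809 -0.0008]
230 [497.2 208.5] [ 0.5351 -0.7883  0.036 ] [ 0.5426 -0.8083  0.    ]
82 [507.2 193.3] [ 0.5833 -0.8203  0.036 ] [ 0.5876 -0.8433 -0.0013]
41 [449.9 211.6] [ 0.5214 -0.6397  0.036 ] [ 0.5218 -0.6574 -0.002 ]
```

arm_command --rows '[{"tx": 0.0005, "ty": -0.0078, "tz": 0, "yaw": 0, "grip": 1}, {"tx": 0, "ty": 0, "tz": 0.02, "yaw": 0, "grip": 1}, {"tx": 0, "ty": 0, "tz": 0.025, "yaw": 0, "grip": 1}, {"tx": 0, "ty": 0, "tz": 0.025, "yaw": 0, "grip": 1}, {"tx": 0, "ty": 0, "tz": 0.025, "yaw": 0, "grip": 1}, {"tx": 0, "ty": 0, "tz": 0.02, "yaw": 0, "grip": 1}, {"tx": 0, "ty": 0, "tz": 0.01, "yaw": 0, "grip": 1}, {"tx": 0, "ty": 0, "tz": 0.005, "yaw": 0, "grip": 1}, {"tx": 0, "ty": 0, "tz": 0, "yaw": 0, "grip": 1}, {"tx": 0, "ty": 0, "tz": 0, "yaw": 0, "grip": 1}]'

```text
t: 33.97
tcp_pos: [0.551, 0.0932, 0.0321]
tcp_rot: [-0.0, 1.0, 0.01, 0.002]
force: [0.1, 0.7, -5.6]
width: 0.0619
```

arm_command --rows '[{"tx": 0, "ty": 0, "tz": 0.004, "yaw": 0, "grip": 1}, {"tx": 0, "ty": 0, "tz": 0.003, "yaw": 0, "grip": 1}, {"tx": 0, "ty": 0, "tz": 0.001, "yaw": 0, "grip": 1}, {"tx": 0, "ty": 0, "tz": 0, "yaw": 0, "grip": 1}, {"tx": 0, "ty": 0, "tz": 0, "yaw": 0, "grip": 1}]'

```text
t: 34.38
tcp_pos: [0.5503, 0.0928, 0.0235]
tcp_rot: [-0.0, 1.0, 0.01, 0.002]
force: [-0.4, -0.5, -4.1]
width: 0.062
```

arm_command --rows '[{"tx": 0, "ty": 0, "tz": 0.0015, "yaw": 0, "grip": 1}, {"tx": 0, "ty": 0, "tz": 0.001, "yaw": 0, "grip": 1}, {"tx": 0, "ty": 0, "tz": 0, "yaw": 0, "grip": 1}, {"tx": 0, "ty": 0, "tz": 0, "yaw": 0, "grip": 1}]'

```text
t: 34.72
tcp_pos: [0.5505, 0.0929, 0.021]
tcp_rot: [-0.0, 1.0, 0.01, 0.002]
force: [0.1, -0.2, -1.8]
width: 0.0617
```

arm_command --rows '[{"tx": 0, "ty": 0, "tz": 0, "yaw": 0, "grip": -0.5}, {"tx": 0, "ty": 0, "tz": 0, "yaw": 0, "grip": -0.6}, {"tx": 0, "ty": 0, "tz": 0, "yaw": 0, "grip": -0.65}, {"tx": 0, "ty": 0, "tz": 0, "yaw": 0, "grip": -0.65}, {"tx": 0, "ty": 0, "tz": -0.01, "yaw": 0, "grip": -0.65}, {"tx": 0, "ty": 0, "tz": -0.02, "yaw": 0, "grip": -0.65}, {"tx": 0, "ty": 0, "tz": -0.03, "yaw": 0, "grip": -0.65}, {"tx": 0, "ty": 0, "tz": -0.03, "yaw": 0, "grip": -0.65}, {"tx": 0, "ty": 0, "tz": -0.03, "yaw": 0, "grip": -0.65}, {"tx": 0, "ty": 0, "tz": 0, "yaw": 0, "grip": -0.65}]'

```text
t: 35.55
tcp_pos: [0.5534, 0.0938, 0.148]
tcp_rot: [-0.002, 1.0, 0.011, 0.006]
force: [0.8, 0.5, 1.7]
width: 0.0724
```

```bash
python3 st.py .5884 -.081 .15; python3 -c "
from h import *
cap('scene','s11')
i=cv2.imread('pics/s11.png');cv2.imwrite('pics/s11c.png',i[120:340,:300])"
```

```text
[0.5534 0.0938 0.148 ] [ 0.519  0.23  -0.363  0.003 -0.965  1.072] 0.0724 [0.8 0.5 1.7]
[[0.9997, 0.0217, 0.0127], [0.0217, -0.9998, 0.0041], [0.0128, -0.0038, -0.9999]] -88.75
tool delta [ 0.0313  0.1755 -0.0022]
```

View pics/s11c.png

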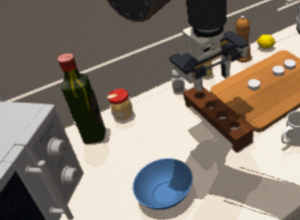

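The bar stands feet down beside the board, at (218,115) in the crop. The bowl may have shifted a little, so I'll re-measure it before each drop. Next, light d with the jaws along x.

arm_command --rows '[{"tx": 0.0058, "ty": 0.0291, "tz": 0, "yaw": 0, "grip": -0.65}, {"tx": 0.0058, "ty": 0.0291, "tz": 0, "yaw": 0, "grip": -0.65}, {"tx": 0.0058, "ty": 0.0291, "tz": 0, "yaw": 0, "grip": -0.65}, {"tx": 0.0058, "ty": 0.0291, "tz": 0, "yaw": 0, "grip": -0.65}, {"tx": 0.0058, "ty": 0.0291, "tz": 0, "yaw": 0, "grip": -0.65}, {"tx": 0.0055, "ty": 0.0291, "tz": 0, "yaw": 0, "grip": -0.65}, {"tx": 0, "ty": 0, "tz": 0, "yaw": 0.1223, "grip": -0.65}, {"tx": 0, "ty": 0, "tz": 0, "yaw": 0.1223, "grip": -0.65}, {"tx": 0, "ty": 0, "tz": 0, "yaw": 0.1223, "grip": -0.65}, {"tx": 0, "ty": 0, "tz": 0, "yaw": 0.1223, "grip": -0.65}]'

```text
t: 36.43
tcp_pos: [0.5875, -0.0817, 0.1404]
tcp_rot: [-0.001, 0.972, -0.236, 0.001]
force: [0.7, 0.3, -0.1]
width: 0.0725
```

arm_command --rows '[{"tx": 0, "ty": 0, "tz": 0, "yaw": 0.1223, "grip": -0.65}, {"tx": 0, "ty": 0, "tz": 0, "yaw": 0.1223, "grip": -0.65}, {"tx": 0, "ty": 0, "tz": 0, "yaw": 0.1223, "grip": -0.65}, {"tx": 0, "ty": 0, "tz": 0, "yaw": 0.1223, "grip": -0.65}, {"tx": 0, "ty": 0, "tz": 0, "yaw": 0.1223, "grip": -0.65}, {"tx": 0, "ty": 0, "tz": 0, "yaw": 0.1223, "grip": -0.65}, {"tx": 0, "ty": 0, "tz": 0, "yaw": 0.1223, "grip": -0.65}, {"tx": 0, "ty": 0, "tz": 0, "yaw": 0.1223, "grip": -0.65}, {"tx": 0, "ty": 0, "tz": 0, "yaw": 0.1223, "grip": -0.65}, {"tx": 0, "ty": 0, "tz": 0, "yaw": 0, "grip": -0.65}]'

```text
t: 37.27
tcp_pos: [0.5875, -0.0812, 0.1405]
tcp_rot: [0.001, -0.706, 0.709, -0.0]
force: [-0.2, -0.7, -0.2]
width: 0.0722
```

arm_command --rows '[{"tx": 0, "ty": 0, "tz": 0, "yaw": 0, "grip": -0.65}, {"tx": 0, "ty": 0, "tz": 0, "yaw": 0, "grip": -0.65}]'

```text
t: 37.43
tcp_pos: [0.5878, -0.0812, 0.1406]
tcp_rot: [-0.001, 0.709, -0.705, 0.001]
force: [-0.3, 1.0, -0.2]
width: 0.0724
```

```bash
python3 st.py .588 -.081 .025
```

```text
[ 0.5878 -0.0812  0.1406] [ 0.192  0.294 -0.291 -0.    -0.983 -0.186] 0.0724 [-0.3  1.  -0.2]
[[0.0054, -1.0, 0.0025], [-1.0, -0.0054, 0.0007], [-0.0006, -0.0025, -1.0]] -179.69
tool delta [-1.000e-04  1.000e-04  1.156e-01]
```

arm_command --rows '[{"tx": 0, "ty": 0, "tz": 0.03, "yaw": 0, "grip": -0.5}, {"tx": 0, "ty": 0, "tz": 0.03, "yaw": 0, "grip": -0.5}, {"tx": 0, "ty": 0, "tz": 0.025, "yaw": 0, "grip": -0.5}, {"tx": 0, "ty": 0, "tz": 0.015, "yaw": 0, "grip": -0.5}, {"tx": 0, "ty": 0, "tz": 0.01, "yaw": 0, "grip": -0.5}, {"tx": 0, "ty": 0, "tz": 0.005, "yaw": 0, "grip": -0.5}, {"tx": 0, "ty": 0, "tz": 0, "yaw": 0, "grip": -0.2}, {"tx": 0, "ty": 0, "tz": 0, "yaw": 0, "grip": 0}, {"tx": 0, "ty": 0, "tz": 0, "yaw": 0, "grip": 0.2}, {"tx": 0, "ty": 0, "tz": 0, "yaw": 0, "grip": 1}]' --newtons 15

```text
t: 38.27
tcp_pos: [0.5891, -0.081, 0.027]
tcp_rot: [-0.002, 0.708, -0.706, 0.001]
force: [0.6, 0.2, -0.4]
width: 0.0445
```

arm_command --rows '[{"tx": 0, "ty": 0, "tz": 0, "yaw": 0, "grip": 1}, {"tx": 0, "ty": 0, "tz": 0, "yaw": 0, "grip": 1}, {"tx": 0, "ty": 0, "tz": 0, "yaw": 0, "grip": 1}, {"tx": 0, "ty": 0, "tz": -0.01, "yaw": 0, "grip": 1}, {"tx": 0, "ty": 0, "tz": -0.02, "yaw": 0, "grip": 1}, {"tx": 0, "ty": 0, "tz": -0.03, "yaw": 0, "grip": 1}, {"tx": 0, "ty": 0, "tz": -0.03, "yaw": 0, "grip": 1}, {"tx": 0, "ty": 0, "tz": -0.025, "yaw": 0, "grip": 1}, {"tx": 0, "ty": 0, "tz": 0, "yaw": 0, "grip": 1}, {"tx": 0, "ty": 0, "tz": 0, "yaw": 0, "grip": 1}]'

```text
t: 39.1
tcp_pos: [0.5889, -0.081, 0.1432]
tcp_rot: [-0.003, 0.708, -0.707, 0.002]
force: [-1.0, -0.4, -0.9]
width: 0.0363
```

```bash
cat > bowl.py <<'E'
from h import *
def bowl():
    out={}
    for n in('top','scene'):
        p,d=cap(n);P=pts(n,d);a=P.reshape(-1,3);hsv=cv2.cvtColor(p,cv2.COLOR_RGB2HSV).reshape(-1,3)
        m=(hsv[:,0]>98)&(hsv[:,0]<125)&(hsv[:,1]>90)&(a[:,0]>.25)&(a[:,0]<.8)&(a[:,1]>.12)&(a[:,1]<.6)
        b=a[m&(a[:,2]>.042)&(a[:,2]<.058)]
        if len(b)>20:
            c,r=cv2.minEnclosingCircle((b[:,:2]*1000).astype(np.float32));print(n,'rim',len(b),np.round(c,1),round(r,1))
        else: print(n,len(b),m.sum())
def lights():
    p,d=cap('top');T=pts('top',d)
    n,l,st,c=cv2.connectedComponentsWithStats((p.min(2)>140).astype(np.uint8))
    for i in range(1,n):
        P=np.median(T[l==i],0)
        if 30<st[i,4]<400 and .42<P[0]<.7 and -.31<P[1]<.45: print('light?',st[i,4],ray('top',*c[i],.036).round(4),P.round(4))
bowl();lights()
E
python3 bowl.py; python3 st.py .46 .33 .14
```

```text
top rim 180 [428.5 324.7] 68.2
scene rim 419 [438.9 430.1] 170.0
light? 51 [0.6631 0.1093 0.036 ] [0.5828 0.0534 0.5645]
light? 92 [0.6113 0.1001 0.036 ] [0.5526 0.0472 0.5694]
light? 126 [ 0.5924 -0.1891  0.036 ] [ 0.5914 -0.1893  0.0373]
light? 123 [ 0.5945 -0.2433  0.036 ] [ 0.5938 -0.2426  0.0369]
[ 0.5871 -0.0812  0.14  ] [ 0.192  0.294 -0.292 -0.001 -0.983 -0.19 ] 0.0364 [-1.3  0.7 -0.3]
[[0.0011, -1.0, 0.0013], [-1.0, -0.0011, 0.0007], [-0.0007, -0.0013, -1.0]] -179.94
tool delta [-4.114e-01  1.267e-01  1.000e-04]
```

The light is held (opening 36.4 mm). The bowl has been knocked to about (0.43, 0.325), so I'll refine that with both cameras.

```bash
cat > bowl2.py <<'E'
from h import *
from scipy.optimize import least_squares
def bowl():
    for n in('top','scene'):
        p,d=cap(n);a=pts(n,d).reshape(-1,3);hsv=cv2.cvtColor(p,cv2.COLOR_RGB2HSV).reshape(-1,3)
        m=((hsv[:,0]>98)&(hsv[:,0]<125)&(hsv[:,1]>90)).reshape(p.shape[:2]).astype(np.uint8)
        k,l,st,c=cv2.connectedComponentsWithStats(m);i=1+np.argmax(st[1:,4]);b=a[(l==i).ravel()]
        b=b[(b[:,2]>.044)&(b[:,2]<.056)]
        f=lambda q:np.hypot(b[:,0]-q[0],b[:,1]-q[1])-.067
        q=least_squares(f,b[:,:2].mean(0),loss='soft_l1',f_scale=.003).x
        print(n,st[i,4],len(b),q.round(4),np.abs(f(q)).mean().round(4))
bowl()
E
python3 bowl2.py
```

```text
top 1472 146 [0.4297 0.3219] 0.0021
scene 2258 305 [0.428  0.3277] 0.0014
```

arm_command --rows '[{"tx": -0.0275, "ty": 0.0114, "tz": 0, "yaw": 0, "grip": 1}, {"tx": -0.0275, "ty": 0.0114, "tz": 0, "yaw": 0, "grip": 1}, {"tx": -0.0275, "ty": 0.0114, "tz": 0, "yaw": 0, "grip": 1}, {"tx": -0.0275, "ty": 0.0114, "tz": 0, "yaw": 0, "grip": 1}, {"tx": -0.0275, "ty": 0.0114, "tz": 0, "yaw": 0, "grip": 1}, {"tx": -0.0275, "ty": 0.0114, "tz": 0, "yaw": 0, "grip": 1}, {"tx": -0.0275, "ty": 0.0114, "tz": 0, "yaw": 0, "grip": 1}, {"tx": -0.0275, "ty": 0.0114, "tz": 0, "yaw": 0, "grip": 1}, {"tx": -0.0275, "ty": 0.0114, "tz": 0, "yaw": 0, "grip": 1}, {"tx": -0.0275, "ty": 0.0114, "tz": 0, "yaw": 0, "grip": 1}]'

```text
t: 40.18
tcp_pos: [0.4725, 0.1946, 0.1399]
tcp_rot: [-0.001, 0.708, -0.707, 0.001]
force: [1.1, 0.0, -0.1]
width: 0.0364
```

arm_command --rows '[{"tx": -0.0275, "ty": 0.0114, "tz": 0, "yaw": 0, "grip": 1}, {"tx": -0.0275, "ty": 0.0114, "tz": 0, "yaw": 0, "grip": 1}, {"tx": -0.0275, "ty": 0.0114, "tz": 0, "yaw": 0, "grip": 1}, {"tx": -0.0265, "ty": 0.011, "tz": 0, "yaw": 0, "grip": 1}, {"tx": 0, "ty": 0, "tz": 0, "yaw": 0, "grip": 1}, {"tx": 0, "ty": 0, "tz": 0, "yaw": 0, "grip": 1}, {"tx": 0, "ty": 0, "tz": 0, "yaw": 0, "grip": 1}, {"tx": 0, "ty": 0, "tz": 0, "yaw": 0, "grip": 1}]'

```text
t: 40.85
tcp_pos: [0.4282, 0.3017, 0.1401]
tcp_rot: [-0.001, 0.707, -0.707, 0.001]
force: [-0.1, -0.6, -0.0]
width: 0.0363
```

```bash
python3 st.py .429 .303 .04; python3 bowl2.py
```

```text
[0.4282 0.3017 0.1401] [ 0.99   0.186 -0.442  0.002 -0.942 -0.991] 0.0363 [-0.1 -0.6 -0. ]
[[0.0007, -1.0, 0.0022], [-1.0, -0.0007, -0.0003], [0.0003, -0.0022, -1.0]] -179.96
tool delta [-0.0013 -0.0005  0.1001]
top 493 24 [0.4296 0.3272] 0.0011
scene 2188 257 [0.4283 0.3274] 0.0014
```

arm_command --rows '[{"tx": -0.001, "ty": 0, "tz": 0.025, "yaw": 0, "grip": 1}, {"tx": 0, "ty": 0, "tz": 0.025, "yaw": 0, "grip": 1}, {"tx": 0, "ty": 0, "tz": 0.025, "yaw": 0, "grip": 1}, {"tx": 0, "ty": 0, "tz": 0.015, "yaw": 0, "grip": 1}, {"tx": 0, "ty": 0, "tz": 0.006, "yaw": 0, "grip": 1}, {"tx": 0, "ty": 0, "tz": 0, "yaw": 0, "grip": 1}, {"tx": 0, "ty": 0, "tz": 0, "yaw": 0, "grip": 0.05}, {"tx": 0, "ty": 0, "tz": 0, "yaw": 0, "grip": -0.1}, {"tx": 0, "ty": 0, "tz": 0, "yaw": 0, "grip": -0.1}, {"tx": 0, "ty": 0, "tz": 0, "yaw": 0, "grip": -0.1}]'

```text
t: 41.78
tcp_pos: [0.429, 0.3042, 0.0456]
tcp_rot: [-0.002, 0.708, -0.707, 0.001]
force: [0.1, 0.0, 0.0]
width: 0.0476
```

arm_command --rows '[{"tx": 0, "ty": 0, "tz": -0.015, "yaw": 0, "grip": -0.1}, {"tx": 0, "ty": 0, "tz": -0.025, "yaw": 0, "grip": -0.1}, {"tx": 0, "ty": 0, "tz": -0.03, "yaw": 0, "grip": -0.3}, {"tx": 0, "ty": 0, "tz": -0.026, "yaw": 0, "grip": -0.5}, {"tx": 0.0275, "ty": -0.009, "tz": 0, "yaw": 0, "grip": -0.5}, {"tx": 0.0275, "ty": -0.009, "tz": 0, "yaw": 0, "grip": -0.5}, {"tx": 0.0275, "ty": -0.009, "tz": 0, "yaw": 0, "grip": -0.5}, {"tx": 0.0275, "ty": -0.009, "tz": 0, "yaw": 0, "grip": -0.5}, {"tx": 0.0275, "ty": -0.009, "tz": 0, "yaw": 0, "grip": -0.5}, {"tx": 0.0275, "ty": -0.009, "tz": 0, "yaw": 0, "grip": -0.5}]'

```text
t: 42.62
tcp_pos: [0.4828, 0.1376, 0.1415]
tcp_rot: [-0.002, 0.708, -0.706, 0.001]
force: [0.5, 1.3, 0.1]
width: 0.0656
```

arm_command --rows '[{"tx": 0.0275, "ty": -0.009, "tz": 0, "yaw": 0, "grip": -0.5}, {"tx": 0.0275, "ty": -0.009, "tz": 0, "yaw": 0, "grip": -0.5}, {"tx": 0.0275, "ty": -0.009, "tz": 0, "yaw": 0, "grip": -0.5}, {"tx": 0.0275, "ty": -0.009, "tz": 0, "yaw": 0, "grip": -0.5}, {"tx": 0.0275, "ty": -0.009, "tz": 0, "yaw": 0, "grip": -0.5}, {"tx": 0.0275, "ty": -0.009, "tz": 0, "yaw": 0, "grip": -0.5}, {"tx": 0.0275, "ty": -0.009, "tz": 0, "yaw": 0, "grip": -0.5}, {"tx": 0.0275, "ty": -0.009, "tz": 0, "yaw": 0, "grip": -0.5}, {"tx": 0, "ty": 0, "tz": 0, "yaw": 0, "grip": -0.5}, {"tx": 0, "ty": 0, "tz": 0, "yaw": 0, "grip": -0.5}]'

```text
t: 43.45
tcp_pos: [0.5549, -0.0826, 0.1409]
tcp_rot: [0.001, -0.707, 0.708, -0.001]
force: [0.1, 0.5, -0.2]
width: 0.0657
```

```bash
python3 st.py .592 -.189 .025; python3 bowl2.py;python3 -c "
from h import *
p,d=cap('top','t12')
i=cv2.imread('pics/t12.png');cv2.imwrite('pics/t12c.png',cv2.resize(i[100:300,80:430],(700,400)))"
```

```text
[ 0.5549 -0.0826  0.1409] [ 0.201  0.243 -0.362 -0.    -0.962 -0.202] 0.0657 [ 0.1  0.5 -0.2]
[[-0.0014, -1.0, 0.0032], [-1.0, 0.0014, 0.0008], [-0.0008, -0.0032, -1.0]] 179.92
tool delta [ 0.1065 -0.0369  0.1159]
top 1314 146 [0.4303 0.3219] 0.0021
scene 2013 303 [0.4282 0.3276] 0.0013
```

View pics/t12c.png

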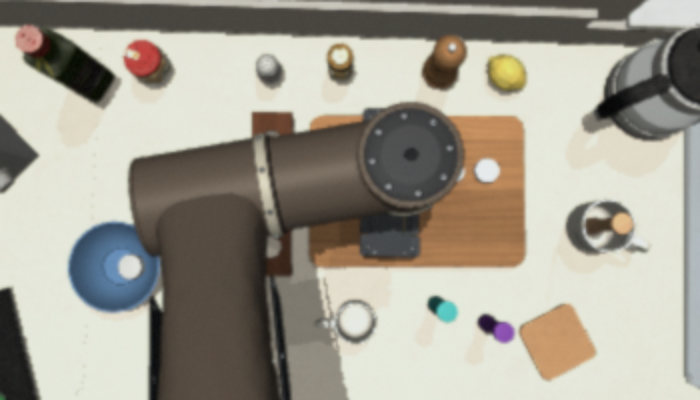

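Light d is in the bowl at (130,267). Now the second light.

arm_command --rows '[{"tx": 0.0266, "ty": -0.0092, "tz": 0, "yaw": 0, "grip": -0.5}, {"tx": 0.0266, "ty": -0.0092, "tz": 0, "yaw": 0, "grip": -0.5}, {"tx": 0.0266, "ty": -0.0092, "tz": 0, "yaw": 0, "grip": -0.5}, {"tx": 0.0266, "ty": -0.0092, "tz": 0, "yaw": 0, "grip": -0.5}, {"tx": 0, "ty": 0, "tz": 0, "yaw": 0, "grip": -0.5}, {"tx": 0, "ty": 0, "tz": 0, "yaw": 0, "grip": -0.5}, {"tx": 0, "ty": 0, "tz": 0, "yaw": 0, "grip": -0.5}]'

```text
t: 44.18
tcp_pos: [0.5915, -0.1867, 0.1407]
tcp_rot: [-0.001, 0.708, -0.706, 0.001]
force: [-0.4, 0.0, -0.1]
width: 0.0656
```

```bash
python3 st.py .592 -.189 .025
```

```text
[ 0.5915 -0.1867  0.1407] [ 8.000e-03  3.340e-01 -2.300e-01 -1.000e-03 -1.003e+00 -6.000e-03] 0.0656 [-0.4  0.  -0.1]
[[0.0018, -1.0, 0.0027], [-1.0, -0.0018, 0.0009], [-0.0009, -0.0027, -1.0]] -179.9
tool delta [ 0.0024 -0.0002  0.1157]
```

arm_command --rows '[{"tx": 0.0024, "ty": 0, "tz": 0.03, "yaw": 0, "grip": -0.5}, {"tx": 0, "ty": 0, "tz": 0.03, "yaw": 0, "grip": -0.5}, {"tx": 0, "ty": 0, "tz": 0.025, "yaw": 0, "grip": -0.5}, {"tx": 0, "ty": 0, "tz": 0.015, "yaw": 0, "grip": -0.5}, {"tx": 0, "ty": 0, "tz": 0.01, "yaw": 0, "grip": -0.5}, {"tx": 0, "ty": 0, "tz": 0.005, "yaw": 0, "grip": -0.5}, {"tx": 0, "ty": 0, "tz": 0, "yaw": 0, "grip": -0.2}, {"tx": 0, "ty": 0, "tz": 0, "yaw": 0, "grip": 0}, {"tx": 0, "ty": 0, "tz": 0, "yaw": 0, "grip": 0.2}, {"tx": 0, "ty": 0, "tz": 0, "yaw": 0, "grip": 1}]'

```text
t: 45.02
tcp_pos: [0.5929, -0.1899, 0.027]
tcp_rot: [-0.002, 0.708, -0.707, 0.002]
force: [-0.5, 0.4, 0.1]
width: 0.0445
```

arm_command --rows '[{"tx": 0, "ty": 0, "tz": 0, "yaw": 0, "grip": 1}, {"tx": 0, "ty": 0, "tz": 0, "yaw": 0, "grip": 1}, {"tx": 0, "ty": 0, "tz": 0, "yaw": 0, "grip": 1}, {"tx": 0, "ty": 0, "tz": -0.01, "yaw": 0, "grip": 1}, {"tx": 0, "ty": 0, "tz": -0.02, "yaw": 0, "grip": 1}, {"tx": 0, "ty": 0, "tz": -0.03, "yaw": 0, "grip": 1}, {"tx": 0, "ty": 0, "tz": -0.03, "yaw": 0, "grip": 1}, {"tx": 0, "ty": 0, "tz": -0.025, "yaw": 0, "grip": 1}, {"tx": 0, "ty": 0, "tz": 0, "yaw": 0, "grip": 1}, {"tx": 0, "ty": 0, "tz": 0, "yaw": 0, "grip": 1}]'

```text
t: 45.85
tcp_pos: [0.5926, -0.1901, 0.1432]
tcp_rot: [-0.003, 0.708, -0.707, 0.002]
force: [0.2, -0.2, -0.6]
width: 0.0362
```

arm_command --rows '[{"tx": -0.0268, "ty": 0.0082, "tz": 0, "yaw": 0, "grip": 1}, {"tx": -0.0268, "ty": 0.0082, "tz": 0, "yaw": 0, "grip": 1}, {"tx": -0.0268, "ty": 0.0082, "tz": 0, "yaw": 0, "grip": 1}, {"tx": -0.0268, "ty": 0.0082, "tz": 0, "yaw": 0, "grip": 1}, {"tx": -0.0268, "ty": 0.0082, "tz": 0, "yaw": 0, "grip": 1}, {"tx": -0.0268, "ty": 0.0082, "tz": 0, "yaw": 0, "grip": 1}, {"tx": -0.0268, "ty": 0.0082, "tz": 0, "yaw": 0, "grip": 1}, {"tx": -0.0268, "ty": 0.0082, "tz": 0, "yaw": 0, "grip": 1}, {"tx": -0.0268, "ty": 0.0082, "tz": 0, "yaw": 0, "grip": 1}, {"tx": -0.0268, "ty": 0.0082, "tz": 0, "yaw": 0, "grip": 1}]'

```text
t: 46.68
tcp_pos: [0.508, 0.0787, 0.1398]
tcp_rot: [-0.0, 0.707, -0.707, 0.0]
force: [0.8, -0.1, -0.6]
width: 0.0367
```

arm_command --rows '[{"tx": -0.0268, "ty": 0.0082, "tz": 0, "yaw": 0, "grip": 1}, {"tx": -0.0268, "ty": 0.0082, "tz": 0, "yaw": 0, "grip": 1}, {"tx": -0.0268, "ty": 0.0082, "tz": 0, "yaw": 0, "grip": 1}, {"tx": -0.0268, "ty": 0.0082, "tz": 0, "yaw": 0, "grip": 1}, {"tx": -0.0268, "ty": 0.0082, "tz": 0, "yaw": 0, "grip": 1}, {"tx": -0.0268, "ty": 0.0082, "tz": 0, "yaw": 0, "grip": 1}, {"tx": -0.0268, "ty": 0.0082, "tz": 0, "yaw": 0, "grip": 1}, {"tx": -0.0268, "ty": 0.0082, "tz": 0, "yaw": 0, "grip": 1}, {"tx": -0.0268, "ty": 0.0082, "tz": 0, "yaw": 0, "grip": 1}, {"tx": -0.0268, "ty": 0.0082, "tz": 0, "yaw": 0, "grip": 1}]'

```text
t: 47.52
tcp_pos: [0.4258, 0.3463, 0.1397]
tcp_rot: [-0.0, 0.708, -0.707, 0.001]
force: [0.5, 0.2, -0.3]
width: 0.0366
```

arm_command --rows '[{"tx": 0, "ty": 0, "tz": 0, "yaw": 0, "grip": 1}, {"tx": 0, "ty": 0, "tz": 0, "yaw": 0, "grip": 1}, {"tx": 0, "ty": 0, "tz": 0, "yaw": 0, "grip": 1}]'

```text
t: 47.77
tcp_pos: [0.4264, 0.3451, 0.1397]
tcp_rot: [-0.0, 0.708, -0.707, 0.001]
force: [0.3, -0.5, -0.4]
width: 0.0365
```

```bash
python3 st.py .429 .347 .046; python3 bowl2.py
```

```text
[0.4264 0.3451 0.1397] [ 1.039  0.226 -0.389  0.002 -0.955 -1.039] 0.0365 [ 0.3 -0.5 -0.4]
[[0.0016, -1.0, 0.0015], [-1.0, -0.0016, -0.0011], [0.0011, -0.0015, -1.0]] -179.91
tool delta [-0.002  -0.0025  0.0937]
top 1022 68 [0.4287 0.3266] 0.002
scene 1686 210 [0.4286 0.3273] 0.0015
```

arm_command --rows '[{"tx": -0.002, "ty": -0.0025, "tz": 0.025, "yaw": 0, "grip": 1}, {"tx": 0, "ty": 0, "tz": 0.025, "yaw": 0, "grip": 1}, {"tx": 0, "ty": 0, "tz": 0.025, "yaw": 0, "grip": 1}, {"tx": 0, "ty": 0, "tz": 0.014, "yaw": 0, "grip": 1}, {"tx": 0, "ty": 0, "tz": 0.005, "yaw": 0, "grip": 1}, {"tx": 0, "ty": 0, "tz": 0, "yaw": 0, "grip": 1}, {"tx": 0, "ty": 0, "tz": 0, "yaw": 0, "grip": 0.05}, {"tx": 0, "ty": 0, "tz": 0, "yaw": 0, "grip": -0.1}, {"tx": 0, "ty": 0, "tz": 0, "yaw": 0, "grip": -0.1}, {"tx": 0, "ty": 0, "tz": 0, "yaw": 0, "grip": -0.1}]'

```text
t: 48.7
tcp_pos: [0.4301, 0.3484, 0.0477]
tcp_rot: [-0.002, 0.708, -0.707, 0.001]
force: [0.3, 0.4, 0.5]
width: 0.0476
```

arm_command --rows '[{"tx": 0, "ty": 0, "tz": -0.015, "yaw": 0, "grip": -0.1}, {"tx": 0, "ty": 0, "tz": -0.025, "yaw": 0, "grip": -0.1}, {"tx": 0, "ty": 0, "tz": -0.03, "yaw": 0, "grip": -0.3}, {"tx": 0, "ty": 0, "tz": -0.026, "yaw": 0, "grip": -0.5}, {"tx": 0.0268, "ty": -0.0075, "tz": 0, "yaw": 0, "grip": -0.5}, {"tx": 0.0268, "ty": -0.0075, "tz": 0, "yaw": 0, "grip": -0.5}, {"tx": 0.0268, "ty": -0.0075, "tz": 0, "yaw": 0, "grip": -0.5}, {"tx": 0.0268, "ty": -0.0075, "tz": 0, "yaw": 0, "grip": -0.5}, {"tx": 0.0268, "ty": -0.0075, "tz": 0, "yaw": 0, "grip": -0.5}, {"tx": 0.0268, "ty": -0.0075, "tz": 0, "yaw": 0, "grip": -0.5}]'

```text
t: 49.53
tcp_pos: [0.4749, 0.186, 0.1434]
tcp_rot: [-0.002, 0.708, -0.706, 0.001]
force: [1.8, 1.0, -0.6]
width: 0.0656
```

arm_command --rows '[{"tx": 0.0268, "ty": -0.0075, "tz": 0, "yaw": 0, "grip": -0.5}, {"tx": 0.0268, "ty": -0.0075, "tz": 0, "yaw": 0, "grip": -0.5}, {"tx": 0.0268, "ty": -0.0075, "tz": 0, "yaw": 0, "grip": -0.5}, {"tx": 0.0268, "ty": -0.0075, "tz": 0, "yaw": 0, "grip": -0.5}, {"tx": 0.0268, "ty": -0.0075, "tz": 0, "yaw": 0, "grip": -0.5}, {"tx": 0.0268, "ty": -0.0075, "tz": 0, "yaw": 0, "grip": -0.5}, {"tx": 0.0268, "ty": -0.0075, "tz": 0, "yaw": 0, "grip": -0.5}, {"tx": 0.0268, "ty": -0.0075, "tz": 0, "yaw": 0, "grip": -0.5}, {"tx": 0.0268, "ty": -0.0075, "tz": 0, "yaw": 0, "grip": -0.5}, {"tx": 0.0268, "ty": -0.0075, "tz": 0, "yaw": 0, "grip": -0.5}]'

```text
t: 50.37
tcp_pos: [0.5504, -0.0821, 0.1434]
tcp_rot: [-0.002, 0.708, -0.707, 0.001]
force: [1.0, 0.8, 0.8]
width: 0.0655
```

arm_command --rows '[{"tx": 0.0268, "ty": -0.0075, "tz": 0, "yaw": 0, "grip": -0.5}, {"tx": 0.0268, "ty": -0.0075, "tz": 0, "yaw": 0, "grip": -0.5}, {"tx": 0.0268, "ty": -0.0075, "tz": 0, "yaw": 0, "grip": -0.5}, {"tx": 0.0268, "ty": -0.0075, "tz": 0, "yaw": 0, "grip": -0.5}, {"tx": 0.0268, "ty": -0.0075, "tz": 0, "yaw": 0, "grip": -0.5}, {"tx": 0.0268, "ty": -0.0075, "tz": 0, "yaw": 0, "grip": -0.5}, {"tx": 0, "ty": 0, "tz": 0, "yaw": 0, "grip": -0.5}, {"tx": 0, "ty": 0, "tz": 0, "yaw": 0, "grip": -0.5}, {"tx": 0, "ty": 0, "tz": 0, "yaw": 0, "grip": -0.5}]'

```text
t: 51.12
tcp_pos: [0.595, -0.2416, 0.1428]
tcp_rot: [-0.001, 0.707, -0.707, 0.001]
force: [-0.4, -0.2, -0.0]
width: 0.0658
```

```bash
python3 st.py .594 -.243 .025; python3 bowl2.py;python3 -c "
from h import *
p,d=cap('top','t13')
i=cv2.imread('pics/t13.png');cv2.imwrite('pics/t13c.png',cv2.resize(i[100:300,80:430],(700,400)))"
```

```text
[ 0.595  -0.2416  0.1428] [-8.300e-02  3.660e-01 -1.770e-01 -1.000e-03 -1.025e+00  8.400e-02] 0.0658 [-0.4 -0.2 -0. ]
[[0.0006, -1.0, 0.003], [-1.0, -0.0006, 0.0009], [-0.0009, -0.003, -1.0]] -179.96
tool delta [0.0015 0.0014 0.1178]
top 1216 149 [0.4298 0.3224] 0.0022
scene 1758 308 [0.428  0.3276] 0.0014
```

View pics/t13c.png

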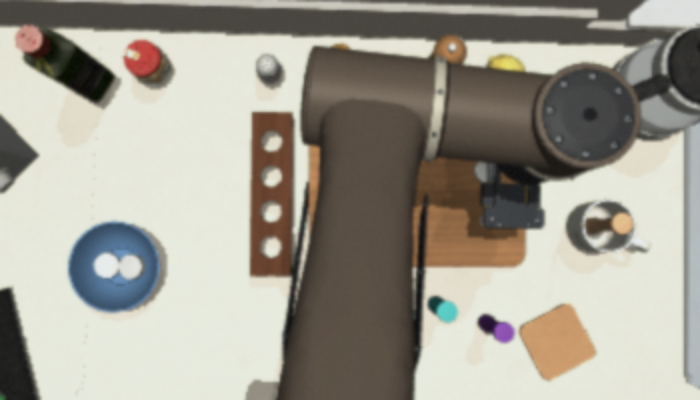

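Two lights are in the bowl at (105,265) and (130,267), and the bar stands empty. Now the third light.

arm_command --rows '[{"tx": 0.0015, "ty": 0.0012, "tz": 0.03, "yaw": 0, "grip": -0.5}, {"tx": 0, "ty": 0, "tz": 0.03, "yaw": 0, "grip": -0.5}, {"tx": 0, "ty": 0, "tz": 0.025, "yaw": 0, "grip": -0.5}, {"tx": 0, "ty": 0, "tz": 0.016, "yaw": 0, "grip": -0.5}, {"tx": 0, "ty": 0, "tz": 0.01, "yaw": 0, "grip": -0.5}, {"tx": 0, "ty": 0, "tz": 0.006, "yaw": 0, "grip": -0.5}, {"tx": 0, "ty": 0, "tz": 0, "yaw": 0, "grip": -0.2}, {"tx": 0, "ty": 0, "tz": 0, "yaw": 0, "grip": 0}, {"tx": 0, "ty": 0, "tz": 0, "yaw": 0, "grip": 0.2}, {"tx": 0, "ty": 0, "tz": 0, "yaw": 0, "grip": 1}]'

```text
t: 52.1
tcp_pos: [0.5953, -0.2431, 0.027]
tcp_rot: [-0.002, 0.708, -0.707, 0.002]
force: [-0.9, 0.5, 1.0]
width: 0.0447
```

arm_command --rows '[{"tx": 0, "ty": 0, "tz": 0, "yaw": 0, "grip": 1}, {"tx": 0, "ty": 0, "tz": 0, "yaw": 0, "grip": 1}, {"tx": 0, "ty": 0, "tz": 0, "yaw": 0, "grip": 1}, {"tx": 0, "ty": 0, "tz": -0.01, "yaw": 0, "grip": 1}, {"tx": 0, "ty": 0, "tz": -0.02, "yaw": 0, "grip": 1}, {"tx": 0, "ty": 0, "tz": -0.03, "yaw": 0, "grip": 1}, {"tx": 0, "ty": 0, "tz": -0.03, "yaw": 0, "grip": 1}, {"tx": 0, "ty": 0, "tz": -0.025, "yaw": 0, "grip": 1}, {"tx": 0, "ty": 0, "tz": 0, "yaw": 0, "grip": 1}, {"tx": 0, "ty": 0, "tz": 0, "yaw": 0, "grip": 1}]'

```text
t: 52.93
tcp_pos: [0.595, -0.2432, 0.1432]
tcp_rot: [-0.003, 0.708, -0.707, 0.002]
force: [0.1, -0.1, -0.0]
width: 0.0364
```

arm_command --rows '[{"tx": -0.027, "ty": 0.0075, "tz": 0, "yaw": 0, "grip": 1}, {"tx": -0.027, "ty": 0.0075, "tz": 0, "yaw": 0, "grip": 1}, {"tx": -0.027, "ty": 0.0075, "tz": 0, "yaw": 0, "grip": 1}, {"tx": -0.027, "ty": 0.0075, "tz": 0, "yaw": 0, "grip": 1}, {"tx": -0.027, "ty": 0.0075, "tz": 0, "yaw": 0, "grip": 1}, {"tx": -0.027, "ty": 0.0075, "tz": 0, "yaw": 0, "grip": 1}, {"tx": -0.027, "ty": 0.0075, "tz": 0, "yaw": 0, "grip": 1}, {"tx": -0.027, "ty": 0.0075, "tz": 0, "yaw": 0, "grip": 1}, {"tx": -0.027, "ty": 0.0075, "tz": 0, "yaw": 0, "grip": 1}, {"tx": -0.027, "ty": 0.0075, "tz": 0, "yaw": 0, "grip": 1}]'

```text
t: 53.77
tcp_pos: [0.5173, 0.0277, 0.1398]
tcp_rot: [-0.0, 0.707, -0.707, 0.0]
force: [0.6, 0.3, -0.9]
width: 0.0363
```

arm_command --rows '[{"tx": -0.027, "ty": 0.0075, "tz": 0, "yaw": 0, "grip": 1}, {"tx": -0.027, "ty": 0.0075, "tz": 0, "yaw": 0, "grip": 1}, {"tx": -0.027, "ty": 0.0075, "tz": 0, "yaw": 0, "grip": 1}, {"tx": -0.027, "ty": 0.0075, "tz": 0, "yaw": 0, "grip": 1}, {"tx": -0.027, "ty": 0.0075, "tz": 0, "yaw": 0, "grip": 1}, {"tx": -0.027, "ty": 0.0075, "tz": 0, "yaw": 0, "grip": 1}, {"tx": -0.027, "ty": 0.0075, "tz": 0, "yaw": 0, "grip": 1}, {"tx": -0.027, "ty": 0.0075, "tz": 0, "yaw": 0, "grip": 1}, {"tx": -0.027, "ty": 0.0075, "tz": 0, "yaw": 0, "grip": 1}, {"tx": -0.027, "ty": 0.0075, "tz": 0, "yaw": 0, "grip": 1}]'

```text
t: 54.6
tcp_pos: [0.4422, 0.2974, 0.1398]
tcp_rot: [-0.0, 0.708, -0.707, 0.001]
force: [1.5, 0.6, 0.6]
width: 0.0365
```

arm_command --rows '[{"tx": -0.027, "ty": 0.0075, "tz": 0, "yaw": 0, "grip": 1}, {"tx": 0, "ty": 0, "tz": 0, "yaw": 0, "grip": 1}, {"tx": 0, "ty": 0, "tz": 0, "yaw": 0, "grip": 1}, {"tx": 0, "ty": 0, "tz": 0, "yaw": 0, "grip": 1}, {"tx": 0, "ty": 0, "tz": 0, "yaw": 0, "grip": 1}]'

```text
t: 55.02
tcp_pos: [0.4356, 0.3227, 0.1401]
tcp_rot: [-0.001, 0.707, -0.707, 0.001]
force: [-0.2, 0.1, 0.6]
width: 0.0363
```

```bash
python3 st.py .435 .325 .047; python3 bowl2.py
```

```text
[0.4356 0.3227 0.1401] [ 1.001  0.215 -0.403  0.002 -0.952 -1.001] 0.0363 [-0.2  0.1  0.6]
[[0.0006, -1.0, 0.002], [-1.0, -0.0006, -0.0003], [0.0003, -0.002, -1.0]] -179.96
tool delta [-0.0023  0.0008  0.0931]
top 627 35 [0.4295 0.3273] 0.0012
scene 1644 247 [0.4282 0.3273] 0.0014
```

arm_command --rows '[{"tx": -0.0023, "ty": 0, "tz": 0.025, "yaw": 0, "grip": 1}, {"tx": 0, "ty": 0, "tz": 0.025, "yaw": 0, "grip": 1}, {"tx": 0, "ty": 0, "tz": 0.025, "yaw": 0, "grip": 1}, {"tx": 0, "ty": 0, "tz": 0.012, "yaw": 0, "grip": 1}, {"tx": 0, "ty": 0, "tz": 0.005, "yaw": 0, "grip": 1}, {"tx": 0, "ty": 0, "tz": 0, "yaw": 0, "grip": 1}, {"tx": 0, "ty": 0, "tz": 0, "yaw": 0, "grip": 0.05}, {"tx": 0, "ty": 0, "tz": 0, "yaw": 0, "grip": -0.1}, {"tx": 0, "ty": 0, "tz": 0, "yaw": 0, "grip": -0.1}, {"tx": 0, "ty": 0, "tz": 0, "yaw": 0, "grip": -0.1}]'

```text
t: 55.95
tcp_pos: [0.4365, 0.3266, 0.0496]
tcp_rot: [-0.002, 0.708, -0.707, 0.001]
force: [0.3, 0.1, 0.4]
width: 0.0478
```

arm_command --rows '[{"tx": 0, "ty": 0, "tz": -0.015, "yaw": 0, "grip": -0.1}, {"tx": 0, "ty": 0, "tz": -0.025, "yaw": 0, "grip": -0.1}, {"tx": 0, "ty": 0, "tz": -0.03, "yaw": 0, "grip": -0.3}, {"tx": 0, "ty": 0, "tz": -0.026, "yaw": 0, "grip": -0.5}, {"tx": 0.0268, "ty": -0.0075, "tz": 0, "yaw": 0, "grip": -0.5}, {"tx": 0.0268, "ty": -0.0075, "tz": 0, "yaw": 0, "grip": -0.5}, {"tx": 0.0268, "ty": -0.0075, "tz": 0, "yaw": 0, "grip": -0.5}, {"tx": 0.0268, "ty": -0.0075, "tz": 0, "yaw": 0, "grip": -0.5}, {"tx": 0.0268, "ty": -0.0075, "tz": 0, "yaw": 0, "grip": -0.5}, {"tx": 0.0268, "ty": -0.0075, "tz": 0, "yaw": 0, "grip": -0.5}]'

```text
t: 56.78
tcp_pos: [0.4813, 0.1642, 0.1454]
tcp_rot: [-0.002, 0.708, -0.706, 0.001]
force: [0.2, 0.8, 0.3]
width: 0.066
```

arm_command --rows '[{"tx": 0.0268, "ty": -0.0075, "tz": 0, "yaw": 0, "grip": -0.5}, {"tx": 0.0268, "ty": -0.0075, "tz": 0, "yaw": 0, "grip": -0.5}, {"tx": 0.0268, "ty": -0.0075, "tz": 0, "yaw": 0, "grip": -0.5}, {"tx": 0.0268, "ty": -0.0075, "tz": 0, "yaw": 0, "grip": -0.5}, {"tx": 0.0268, "ty": -0.0075, "tz": 0, "yaw": 0, "grip": -0.5}, {"tx": 0.0268, "ty": -0.0075, "tz": 0, "yaw": 0, "grip": -0.5}, {"tx": 0.0268, "ty": -0.0075, "tz": 0, "yaw": 0, "grip": -0.5}, {"tx": 0.0268, "ty": -0.0075, "tz": 0, "yaw": 0, "grip": -0.5}, {"tx": 0, "ty": 0, "tz": 0, "yaw": 0, "grip": -0.5}, {"tx": 0, "ty": 0, "tz": 0, "yaw": 0, "grip": -0.5}]'

```text
t: 57.62
tcp_pos: [0.5414, -0.0503, 0.1449]
tcp_rot: [0.001, -0.707, 0.708, -0.001]
force: [-0.0, -0.3, 0.1]
width: 0.0656
```

```bash
python3 st.py; python3 bowl2.py;python3 -c "
from h import *
p,d=cap('top','t14');T=pts('top',d);cap('scene','s14')
a=T.reshape(-1,3);b=a[(a[:,0]>.4)&(a[:,0]<.7)&(a[:,1]>.04)&(a[:,1]<.15)&(a[:,2]>.045)&(a[:,2]<.065)]
print('bar',np.median(b[:,2]),cv2.minAreaRect((b[:,:2]*1000).astype(np.float32)))
b=a[(a[:,0]>.45)&(a[:,0]<.57)&(a[:,1]>-.47)&(a[:,1]<-.36)&(a[:,2]>.15)&(a[:,2]<.19)];print('pusher top',b.mean(0).round(4),len(b))
i=cv2.imread('pics/t14.png');j=cv2.imread('pics/s14.png')
cv2.imwrite('pics/t14c.png',np.vstack([cv2.resize(i[100:300,80:430],(560,320)),cv2.resize(j[90:340,0:500],(560,280))]))"
```

```text
[ 0.5414 -0.0503  0.1449] [ 0.268  0.212 -0.394  0.    -0.962 -0.269] 0.0656 [-0.  -0.3  0.1]
[[-0.0014, -1.0, 0.0033], [-1.0, 0.0014, 0.0008], [-0.0008, -0.0033, -1.0]] 179.92
top 623 97 [0.4311 0.321 ] 0.0015
scene 1650 311 [0.4282 0.3275] 0.0014
bar 0.05479866807839385 ((546.5791015625, 88.67745971679688), (251.22543334960938, 60.93130111694336), 1.3446980714797974)
pusher top [ 0.5115 -0.4104  0.1674] 100
```

View pics/t14c.png

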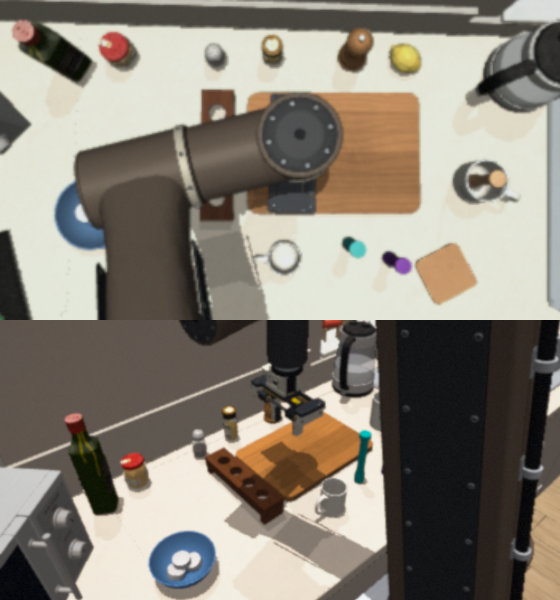

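All three lights are in the bowl at (180,565), the bar stands at (245,485) beside the bare board, and the pusher is upright in the mug at (490,180). The gripper is clear, so I'm handing in.

```bash
python3 -c "
from cell import ctrl
print(ctrl.close_job())"
```

```text
the job is handed in; nothing more can be done
None
```

The job is finished and handed in at about 58 s of the 210 s allowed. Only three tea lights were present, as one pocket was empty (y = +27 mm if the bar's +y points left). I pushed all three out through the holes while the bar stood on the board, then set the pusher in the large mug. After that I set the bar on the worktop to the left of the board, turned 90° to fit the bare strip. Last, I put the three lights in the bowl, which had been knocked about 3 cm, so I measured it again first.

**Last checks:**
- **Bar:** it is level with its feet down, its top at 55 mm, and about 27 mm clear of the board.
- **Tea lights:** the last picture shows all three in the bowl and none on the board.
- **Pusher:** it stands upright in the mug, its top at 167 mm as expected and its axis about 3 mm from the mug's centre.
- **Gripper:** it was empty and about 145 mm above the work surface.

**Oddities:**
- **Early pusher placing:** I put the pusher in the mug before moving the bar, not last as the task lists it.
- **First grip:** my first grip on the pusher sat on the underside of its knob, so I gripped it again on the knob itself.
- **Joint limit:** joint 6 reached the end of its range once, leaving the tool tilted 2.4°. I corrected that before lifting the bar.
- **Camera disagreement:** the two cameras differed by up to 7 mm on the bowl when the arm partly hid it, but agreed within about 1 mm at each drop.
- **Light forces:** no clear push force showed in the readings, so I confirmed each release by camera.

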